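# Tighten a gear housing cover crosswise with a four-prong key

## Task

Finish fastening the round cover of the green gear housing with the orange-handled key: first turn the two loose wing screws clockwise to the half-way (yellow) marks, where the other two already stand, then go round once more and turn all four fully tight to the red marks in cross order (one, the one opposite, then the other two). Turn the screws only with the key, never with the fingers, then stand the key upright on the black mat again and let go, leaving the glue bottle, the tape roll and the parts tray where they are.

Things in the scene. Friction and masses are not known exactly. Their poses are not given: they have to be found in the camera images.
- housing: green gear housing bolted to the bench: 200 x 200 mm foot, round body, round aluminium cover of 206 mm diameter, cover top 68 mm above the bench; a short shaft sticks out of its side along its x axis, to 136 mm from the centre. Origin on the bench at its centre, z up. Four wing screws A, B, C, D stand on the cover, 90 deg apart; A is opposite C, B opposite D
- cover_center (a point): centre of the cover, 71 mm above the bench, axes as the housing's. Each screw stands on a round dark boss 62 mm wide, top 71 mm above the bench, with a yellow (half-way) and a red (fully tight) line. A low cap at the centre is 48 mm wide, top at 76 mm
- wing_a (a point): foot of wing screw A, on its axis, 71 mm above the bench; z up, x along the wing to its white end. It stands 70 mm from the cover's centre, 0 deg counter-clockwise (from above) from the housing's x axis. The wing: an upright brass blade 40 mm long (20 mm each side of the axis), 6 mm thick, 16 mm high with a rounded top, one end painted white
- wing_b (a point): foot of wing screw B, on its axis, 71 mm above the bench; z up, x along the wing to its white end. It stands 70 mm from the cover's centre, 90 deg counter-clockwise (from above) from the housing's x axis. The wing: an upright brass blade 40 mm long (20 mm each side of the axis), 6 mm thick, 16 mm high with a rounded top, one end painted white
- wing_c (a point): foot of wing screw C, on its axis, 71 mm above the bench; z up, x along the wing to its white end. It stands 70 mm from the cover's centre, 180 deg counter-clockwise (from above) from the housing's x axis. The wing: an upright brass blade 40 mm long (20 mm each side of the axis), 6 mm thick, 16 mm high with a rounded top, one end painted white
- wing_d (a point): foot of wing screw D, on its axis, 71 mm above the bench; z up, x along the wing to its white end. It stands 70 mm from the cover's centre, 270 deg counter-clockwise (from above) from the housing's x axis. The wing: an upright brass blade 40 mm long (20 mm each side of the axis), 6 mm thick, 16 mm high with a rounded top, one end painted white
- screw_a (a joint): clockwise turn (from above) of wing screw A, rad: 0 loosest, 0.65 half-way (white end at the yellow line), 1.30 hard stop, fully tight (white end at the red line, pointing straight away from the cover's centre). Starts loose, 0 to 0.15. Turns against 0.12 N m of friction, stays where left, does not rise or sink
- screw_b (a joint): clockwise turn (from above) of wing screw B, rad: 0 loosest, 0.65 half-way (white end at the yellow line), 1.30 hard stop, fully tight (white end at the red line, pointing straight away from the cover's centre). Starts half-way, 0.55 to 0.7. Turns against 0.12 N m of friction, stays where left, does not rise or sink
- screw_c (a joint): clockwise turn (from above) of wing screw C, rad: 0 loosest, 0.65 half-way (white end at the yellow line), 1.30 hard stop, fully tight (white end at the red line, pointing straight away from the cover's centre). Starts loose, 0 to 0.15. Turns against 0.12 N m of friction, stays where left, does not rise or sink
- screw_d (a joint): clockwise turn (from above) of wing screw D, rad: 0 loosest, 0.65 half-way (white end at the yellow line), 1.30 hard stop, fully tight (white end at the red line, pointing straight away from the cover's centre). Starts half-way, 0.55 to 0.7. Turns against 0.12 N m of friction, stays where left, does not rise or sink
- key: steel T key, 97 mm tall, 300 g, upright on its prongs. Origin: centre of the prong tips, z up its shaft. Four square prongs, 18 mm long, reach 20.5 mm from the axis in x and y and leave a cross-shaped slot 13 mm wide along its x and y axes: it fits over a wing in any of four directions. Seated (tips on the boss or up to 3 mm above) it has 0.18 rad of play each way before it drives the wing
- key_grip (a point): centre of the key's orange handle, 79.5 mm above the prong tips, axes as the key's. The handle is a flat block 56 mm long (x), 16 mm thick (y), from 62 to 97 mm above the prong tips; grip it across its thickness. Below it: a 16 mm round shaft, and a 58 mm disc from 18 to 28 mm above the tips
- mat: black rubber mat, 130 x 130 x 4 mm, fixed on the bench; origin at the centre of its underside, so its top is 4 mm above the origin. The key starts on it and is put back on it, near the middle
- glue: white bottle with a red cap, 56 mm wide, 130 mm tall, a bystander; origin at the centre of its base, z up
- tape_roll: roll of brown tape lying flat, 90 mm wide, 48 mm high, a bystander; origin at the centre of its underside
- parts_tray: open blue tray, 90 x 120 x 35 mm, a bystander; origin at the centre of its underside
Mind the look-alikes: they are no part of the job. Of the things that look like the mat, take the one that is nearest to the robot's base at the start.

How it is judged:
By the outcome, as a careful person would: the job done as asked, in the order asked, and still so for the second after the job is handed in, with the robot touching nothing.
It also fails if it takes over 70 s, if anything falls off the work surface, if the arm or the gripper's body presses on something with over 40 N, if the wrist force passes 120 N, or if a joint passes its speed limit or range.

## Robot

A 7-joint arm with a two-finger parallel gripper is mounted at the origin on the work surface. World frame = base frame: x ahead of the robot, y to its left, z up, the work surface at z = 0. Lengths are in mm, angles in rad, forces in N, time in s.
With the tool pointing down it reaches from about 375 to 925 mm from the base axis. Payload 3.1 kg.
Tool frame: the origin (TCP) lies at the very end of the fingers, on their centre line; the grasp point (between the pads) lies behind it (bot.grasp_offset is the x of the grasp point in the tool frame, in mm); x points along the fingers, y is the direction in which the jaws open and shut, and the axes are right-handed (so a half turn about x gives the same grasp; the last joint's range is limited). The gripper opens to 85 mm and grips with 20 to 120 N. Pads are 22 mm wide; open, the fingers measure 114 mm over their backs; the gripper's body (76 mm by 85 mm) begins 54 mm behind the grasp point. The pads swing forward as they close: fully open they stand 13 mm farther back than shut.
Start: joints at [1.088, 0.383, 0.044, 1.598, -0.018, 1.161, -0.05], TCP at [244.012, -602.462, 231.269] pointing down, gripper open.
Joint ranges: [-2.61, 2.61], [-0.41, 2.15], [-1.48, 1.57], [0, 2.5], [-1.57, 4.71], [0.05, 1.97], [-2.85, 2.85]. Speed limits (rad/s): [2.79, 2.79, 3.14, 3.14, 3.14, 3.14, 3.14].

## Interface

Orientations are given as [roll, pitch, yaw] about the fixed x, y, z axes, in that order (R = Rz(yaw) Ry(pitch) Rx(roll)).
In Python, from workcell import bot gives the robot as it stands.
- The arm moves only by the tool play_rows, never from a script. Its argument "deltas" is a list of rows, each a list of 5 numbers: the shift along the tool's x, y, z in m, then the turn about the tool's x in degrees, then the closure, from -1 (fully open) to 1 (shut), so that 0 is half open. In form: [[x, y, z, twist, grip], ...]. A call has 1 to 8 rows; each row shifts and turns the commanded pose from where the row before left it, along the tool's axes as they then stand; what a row does not reach is not made up. A row lasts 1/8 s, in which the tool goes at most 62.5 mm and 10.7 degrees, less where a joint would pass 70% of its speed; a pose out of reach is approached as far as the arm can. A call is refused whole if a number of a shift passes 0.0625 or a number of a turn 10.7, either way. A call with a gripper value outside its range is refused whole. The fingers move at their own pace and stop on an object; "squeeze" is the grip in N (left out, the last holds). Time passes only in rows, so rows that do not move let the fingers close. It gives the time, the measured TCP pose, the force and the opening at its end, in the units of the state.
- bot.read_state(): the state, without advancing time (a new reading comes with each control period).
- bot.capture(name): name is "scene" or "top" or "wrist"; returns the picture (480x640x3 uint8, red, green, blue); there is no depth.
- bot.camera_info(name): a dict with "fx", "fy", "cx", "cy" (pixels), "xyz" and "attitude" of the camera in the world; the wrist camera has in their place "T_tool_cam" (4x4, takes a point from camera to tool coordinates, whose origin is the TCP and whose axes are the tool frame's). Camera axes: x right, y up, looking along -z (the intrinsics and any distortion apply to the point x, -y, -z); pixel columns grow to the right and rows downward; lengths in mm; the calibration is good to about 2 mm. A picture is of the moment at which its call begins: read the wrist's pose just before it. camera_info takes no time and is no camera call.
- bot.sign_off(): hands the job in, once; it reports no verdict.
The state is a dict: "clock": time; "joint_pos": joint angles; "qd": joint speeds; "tau": joint torques, N m; "tool_pos": TCP position; "orientation": TCP orientation; "force": force on the tool from outside, world axes, zero at the start; "ft_torque": the same for the moment, N m; "opening": finger opening in mm.
Only numpy, scipy, OpenCV 4.12 (cv2) and the standard library are available. Lean on these libraries where they do the work, as an engineer would, in place of code of your own. Each camera call takes 0.05 s, during which the arm holds its last target.

## Working session

There is one attempt and no reset: what is moved stays moved. The work goes in short steps, Python scripts to look and compute and a tool call to move; the robot and the scene stay as the last step left them, time stands still between calls to the robot, and variables do not carry over. Pictures are saved under pics/ and viewed, and the job is handed in when it is done.

Besides the shell and the picture viewer there is one more tool, called after ">>>" by a JSON object that holds its "method" and its "body". play_rows: Moves the arm, as the interface text tells. Its arguments: {"type":"object","properties":{"deltas":{"type":"array","items":{"type":"array","items":{"type":"number"}}},"squeeze":{"type":"number"}},"required":["deltas"]}

```bash
ls; mkdir -p pics
python3 - <<'E'
from workcell import bot
import cv2
s=bot.read_state(); print(s)
print(bot.grasp_offset)
for n in ("scene","top","wrist"):
    print(n,bot.camera_info(n))
    im=bot.capture(n); cv2.imwrite(f"pics/{n}0.png",im[:,:,::-1])
E
```

```text
pics
{'clock': 0.0, 'joint_pos': array([ 1.08820682,  0.38383868,  0.04383988,  1.59964113, -0.01791029,
        1.16118976, -0.04987324]), 'qd': array([ 3.64547268e-05,  7.82280765e-05,  4.86804128e-04,  1.49262107e-04,
       -4.42900091e-04,  1.85997535e-03, -5.29011370e-04]), 'tau': array([-5.52789720e-05, -4.33452094e+01,  1.02513291e+00, -2.49509686e+01,
        1.06986027e-02,  1.12929661e-02,  3.11049853e-08]), 'tool_pos': array([ 243.61273255, -601.57070872,  229.85376374]), 'orientation': array([-1.51965902,  1.56811199,  2.00681896]), 'force': array([ 0.24912527, -0.87577788,  0.74353025]), 'ft_torque': array([-0.00539546,  0.00711221,  0.00889881]), 'opening': 85.4296359584862}
-18.700000000000003
scene {'fx': 619.0712277236563, 'fy': 619.0712277236563, 'cx': 318.4590767467244, 'cy': 253.2629972232831, 'xyz': array([1433.49146925, -456.33571773, 1233.55464853]), 'attitude': array([0.6628315 , 0.01295106, 1.05132293])}
top {'fx': 501.42226074062177, 'fy': 501.42226074062177, 'cx': 316.32733158325254, 'cy': 239.15294123501718, 'xyz': array([ 4.58441858e+02, -6.20066620e-02,  1.15880696e+03]), 'attitude': array([ 0.15542093, -0.00680699, -1.58208397])}
wrist {'fx': 339.38823185006623, 'fy': 339.38823185006623, 'cx': 312.4567860054534, 'cy': 241.54001577331533, 'T_tool_cam': array([[-1.50047326e-04,  3.13870346e-01, -9.49465841e-01,
        -1.42065266e+02],
       [ 9.99999483e-01,  1.00201029e-03,  1.73206935e-04,
        -1.19598669e+00],
       [ 1.00573906e-03, -9.49465324e-01, -3.13870334e-01,
        -8.03362866e+01],
       [ 0.00000000e+00,  0.00000000e+00,  0.00000000e+00,
         1.00000000e+00]])}
```

View pics/top0.png

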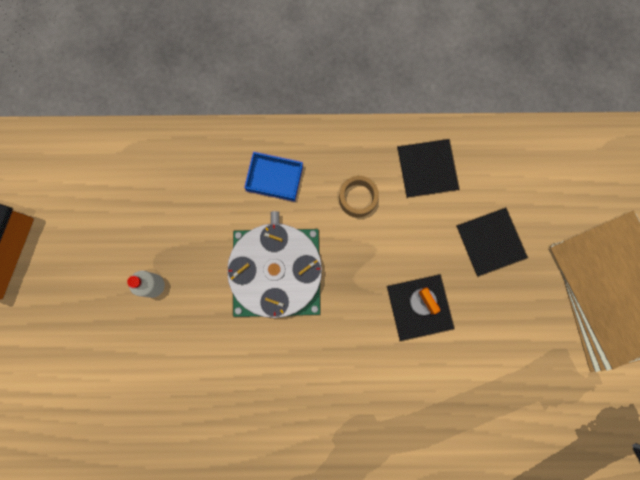

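View pics/scene0.png

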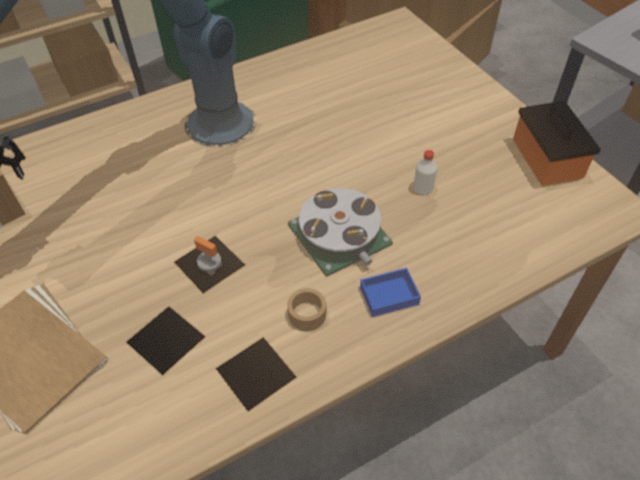

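View pics/wrist0.png

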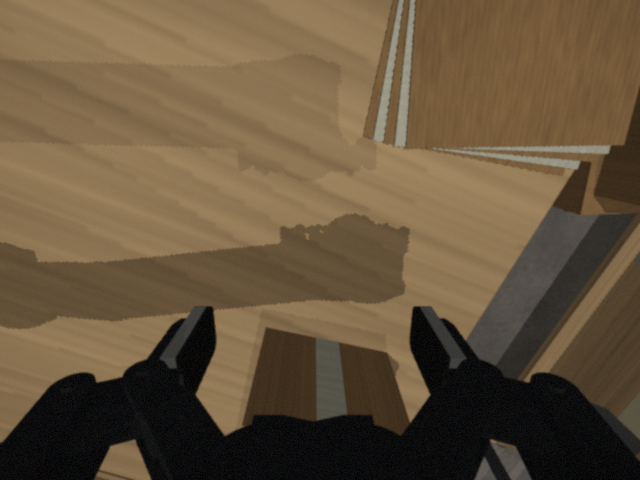

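```bash
cat > h.py <<'E'
import numpy as np, cv2
from workcell import bot
from scipy.spatial.transform import Rotation as R
def rpy(a): return R.from_euler('xyz',a).as_matrix()
def campose(n,st=None):
    ci=bot.camera_info(n)
    if n=='wrist':
        T=np.eye(4);T[:3,:3]=rpy(st['orientation']);T[:3,3]=st['tool_pos']
        T=T@ci['T_tool_cam'];return ci,T[:3,:3],T[:3,3]
    return ci,rpy(ci['attitude']),ci['xyz']
def px2w(n,u,v,z,st=None):
    ci,Rm,t=campose(n,st)
    d=Rm@np.array([(u-ci['cx'])/ci['fx'],-(v-ci['cy'])/ci['fy'],-1])
    return t+d*(z-t[2])/d[2]
def w2px(n,p,st=None):
    ci,Rm,t=campose(n,st); c=Rm.T@(np.asarray(p,float)-t)
    return np.array([ci['cx']+ci['fx']*c[0]/-c[2],ci['cy']-ci['fy']*c[1]/-c[2]])
def crop(im,x0,y0,x1,y1,k,f):
    cv2.imwrite(f,cv2.resize(im[y0:y1,x0:x1,::-1],None,fx=k,fy=k,interpolation=cv2.INTER_CUBIC))
E
python3 - <<'E'
from h import *
im=cv2.imread('pics/top0.png')[:,:,::-1]
crop(im,220,200,330,325,5,'pics/t_house.png')
crop(im,380,265,465,345,7,'pics/t_key.png')
print(px2w('top',274,270,68),px2w('top',420,308,4),px2w('top',428,167,4),px2w('top',492,242,4))
E
```

```text
[562.15219833  83.61218321  68.        ] [ 477.61850405 -245.08427543    4.        ] [ 811.00589414 -278.68315766    4.        ] [ 628.36604981 -420.03321279    4.        ]
```

View pics/t_house.png

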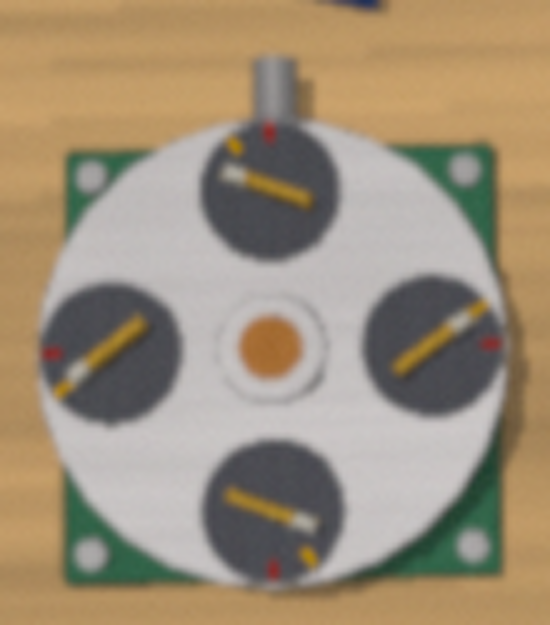

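View pics/t_key.png

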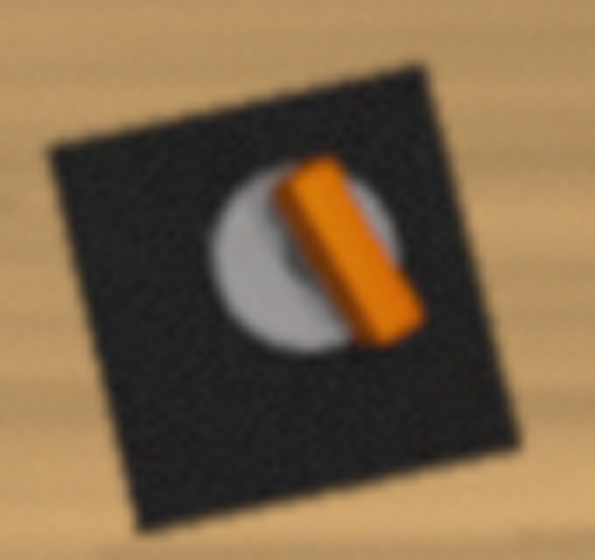

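Run:
```python
from h import *
from scipy.optimize import least_squares
top=cv2.imread('pics/top0.png'); sc=cv2.imread('pics/scene0.png')
# key: handle top centre & disc
def f(a): return (380+a[0]/7-0.43,265+a[1]/7-0.43)
print('disc top', px2w('top',*f((305,255)),32), 'handle top', px2w('top',*f((350,250)),101))
# handle top-face long axis, edges
a=px2w('top',*f((315,160)),101);b=px2w('top',*f((405,330)),101);print('axis',np.degrees(np.arctan2(*(a-b)[1::-1])),np.linalg.norm(a-b))
# green corners & bosses from crop
def g(a): return (220+a[0]/5-.4,200+a[1]/5-.4)
for n,p,z in [('A',(270,190),71),('B',(111,353),71),('C',(273,510),71),('D',(433,345),71),('cap',(270,348),76)]:
    print(n,px2w('top',*g(p),z))
# dark boss ellipses
hsv=cv2.cvtColor(top,cv2.COLOR_BGR2HSV)
m=((hsv[...,2]<110)&(hsv[...,1]<90)).astype(np.uint8)
m[:200]=0;m[330:]=0;m[:,:215]=0;m[:,335:]=0
orange=((hsv[...,0]<15)&(hsv[...,1]>200)&(hsv[...,2]>150)).astype(np.uint8);orange[:,:395]=0;orange[:270]=0;orange[345:]=0;orange[:,460:]=0
ys,xs=np.nonzero(orange);print('orange',xs.mean(),ys.mean(),len(xs))
# whole cover (light gray) fit
g_=((hsv[...,1]<40)&(hsv[...,2]>150)).astype(np.uint8);g_[:218]=0;g_[325:]=0;g_[:,:222]=0;g_[:,328:]=0
c=max(cv2.findContours(g_,cv2.RETR_EXTERNAL,cv2.CHAIN_APPROX_NONE)[0],key=cv2.contourArea)
h=cv2.convexHull(c)
P=np.array([px2w('top',u,v,68)[:2] for u,v in h[:,0]])
r=least_squares(lambda q:np.hypot(P[:,0]-q[0],P[:,1]-q[1])-q[2],[562,84,103],loss='soft_l1');print('cover',r.x,abs(r.fun).max())
crop(sc[:,:,::-1],280,180,400,280,6,'pics/s_house.png')
crop(sc[:,:,::-1],165,225,255,295,8,'pics/s_key.png')
for i in range(4):
    s=bot.read_state();print(s['clock'],s['tool_pos'],s['orientation'])
```

```text
disc top [ 492.5725911  -246.84517425   32.        ] handle top [ 491.82097317 -245.30917066  101.        ]
axis 25.842472673697426 56.57769255024472
A [633.20410738  84.3861779   71.        ]
B [562.17566882 153.29829904  71.        ]
C [493.65905269  82.83095339  71.        ]
D [564.1754329   13.37452231  71.        ]
cap [563.13674113  83.86677405  76.        ]
orange 432.6904761904762 304.35714285714283 42
cover [563.36158469  83.71749209 101.66033966] 0.7909379091115483
0.15 [ 243.72476122 -601.76304136  230.16598951] [-1.52233543  1.56869146  2.00413245]
0.15 [ 243.72476122 -601.76304136  230.16598951] [-1.52233543  1.56869146  2.00413245]
0.15 [ 243.72476122 -601.76304136  230.16598951] [-1.52233543  1.56869146  2.00413245]
0.15 [ 243.72476122 -601.76304136  230.16598951] [-1.52233543  1.56869146  2.00413245]
```

View pics/s_house.png

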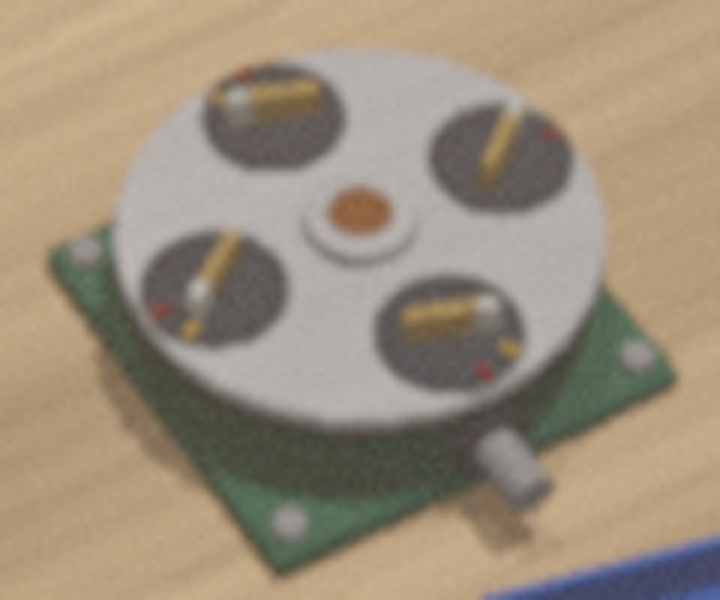

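View pics/s_key.png

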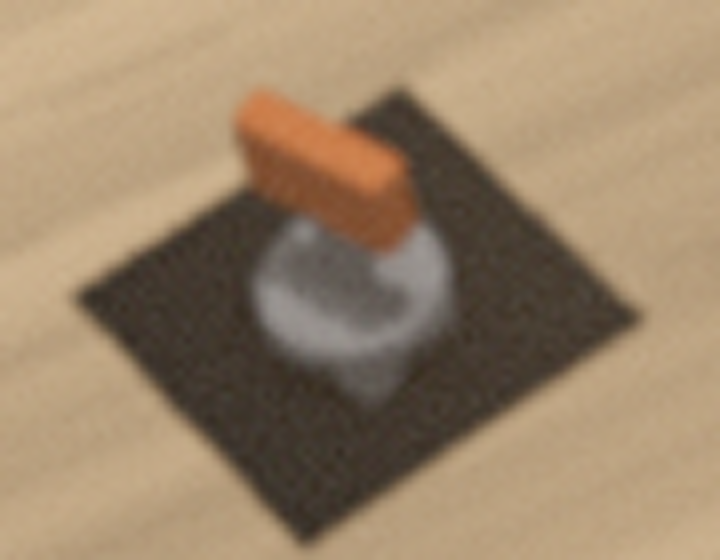

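```bash
cat >> h.py <<'E'
def tool(st=None):
    st=st or bot.read_state(); M=rpy(st['orientation']);return M,st['tool_pos'],st
def yawy(M): return np.degrees(np.arctan2(M[1,1],M[0,1]))
def plan(target,yaw=None):
    """remaining: twist deg (about tool x) to have tool y at yaw, then shift in tool axes AFTER twist and BEFORE twist (mm)"""
    M,p,st=tool(); d=np.asarray(target)-p
    out={'t':round(st['clock'],3),'p':p.round(1),'yawy':round(yawy(M),2),'tilt':np.degrees(np.arccos(-M[2,0])).round(2),
      'shift_now':(M.T@d).round(1),'j7':st['joint_pos'][6].round(2),'F':st['force'].round(1),'T':st['ft_torque'].round(2),'open':round(st['opening'],1)}
    if yaw is not None:
        tw=-(yaw-yawy(M)); tw=(tw+180)%360-180; out['twist']=round(tw,2)
        M2=M@R.from_euler('x',tw,degrees=True).as_matrix(); out['shift_after']=(M2.T@d).round(1)
    for k,v in out.items(): print(k,v)
E
python3 - <<'E'
from h import *
print(tool()[0].round(3))
plan([492,-246,200],115.8)
plan([492,-246,200],-64.2)
print(px2w('scene',280+360/6-.4,180+211/6-.4,76))
print(px2w('scene',165+325/8-.4,225+145/8-.4,101))
E
```

```text
[[-0.001  0.375 -0.927]
 [ 0.002 -0.927 -0.375]
 [-1.    -0.002  0.   ]]
t 0.15
p [ 243.7 -601.8  230.2]
yawy -67.95
tilt 0.12
shift_now [  30.6 -236.5 -363.7]
j7 -0.05
F [ 0.1  0.9 -0.2]
T [-0.03  0.02 -0.01]
open 85.5
twist 176.25
shift_after [ 30.6 212.2 378.4]
t 0.15
p [ 243.7 -601.8  230.2]
yawy -67.95
tilt 0.12
shift_now [  30.6 -236.5 -363.7]
j7 -0.05
F [ 0.1  0.9 -0.2]
T [-0.03  0.02 -0.01]
open 85.5
twist -3.75
shift_after [  30.6 -212.2 -378.4]
[562.51777923  85.16240266  76.        ]
[ 496.27590692 -245.08096157  101.        ]
```

>>> {"method": "play_rows", "body": {"deltas": [[0, 0, 0, -3.8, -1], [0.004, -0.03, -0.054, 0, -1], [0.004, -0.03, -0.054, 0, -1], [0.004, -0.03, -0.054, 0, -1], [0.004, -0.03, -0.054, 0, -1], [0.004, -0.03, -0.054, 0, -1], [0.004, -0.03, -0.054, 0, -1], [0.004, -0.03, -0.054, 0, -1]], "squeeze": 80}}

```text
clock: 1.15
tool_pos: [493.3, -247.0, 203.0]
orientation: [0.897, 1.571, -1.794]
force: [0.9, -0.0, 0.3]
opening: 85.6
```

>>> {"method": "play_rows", "body": {"deltas": [[0, 0, 0, 0, -1], [0, 0, 0, 0, -1]]}}

```text
clock: 1.4
tool_pos: [492.3, -248.7, 202.9]
orientation: [-0.208, 1.57, -2.897]
force: [0.1, -0.6, -0.1]
opening: 85.5
```

Run:
```python
from h import *
import pickle
plan([492,-246,65],-64.2)
st=bot.read_state(); im=bot.capture('wrist'); cv2.imwrite('pics/w1.png',im[:,:,::-1]); pickle.dump(st,open('w1.pkl','wb'))
print(w2px('wrist',[492,-246,101],st),w2px('wrist',[492,-246,32],st))
```

```text
t 1.4
p [ 492.3 -248.7  202.9]
yawy -64.1
tilt 0.07
shift_now [137.9  -2.5  -1.1]
j7 -0.77
F [ 0.1 -0.6 -0.1]
T [-0.04  0.02  0.01]
open 85.5
twist 0.1
shift_after [137.9  -2.5  -1.1]
[310.80845394 239.92589293] [311.14907567 217.35270282]
```

View pics/w1.png

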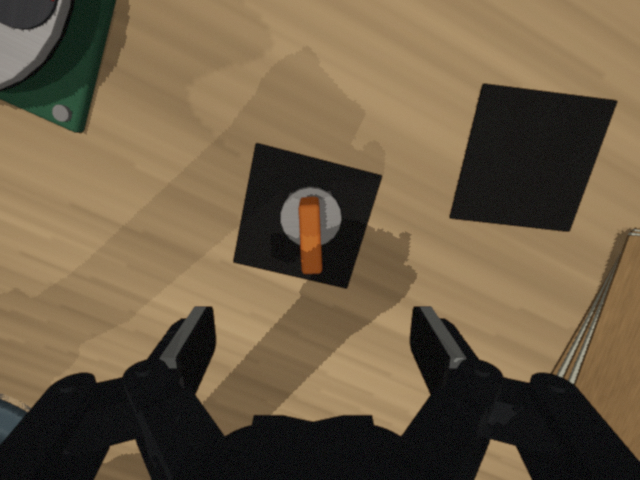

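Run:
```python
from h import *
im=cv2.imread('pics/w1.png')[:,:,::-1]
crop(im,265,175,355,290,5,'pics/w1k.png')
```

```text
(no output)
```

View pics/w1k.png

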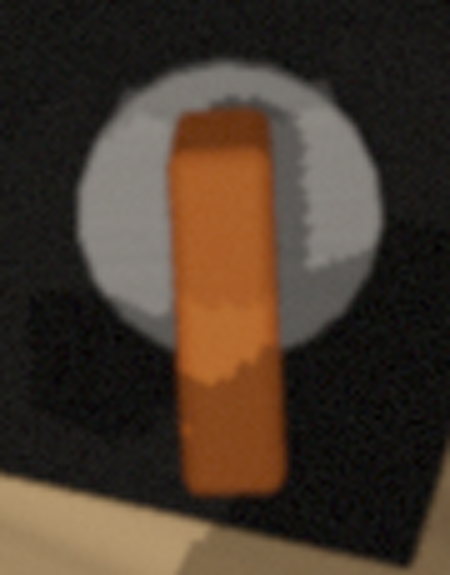

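Run:
```python
from h import *
import pickle
st=pickle.load(open('w1.pkl','rb'))
q=lambda a:px2w('wrist',265+a[0]/5-.4,175+a[1]/5-.4,101,st)
a,b=q((220,150)),q((235.5,492)); print('c',(a+b)/2,np.linalg.norm(a-b),np.degrees(np.arctan2(*(a-b)[1::-1])))
a,b=q((170,150)),q((270,150));print(np.linalg.norm(a-b))
print('disc',px2w('wrist',265+229/5-.4,175+205/5-.4,32,st))
key=(q((220,150))+q((235.5,492)))/2
plan([key[0],key[1],66],-64.2)
```

```text
c [ 491.78956507 -245.59226165  101.        ] 54.378201631707576 28.19278068853697
14.61451317243624
disc [ 493.22954468 -244.61824618   32.        ]
t 1.45
p [ 491.7 -250.   203. ]
yawy -64.25
tilt 0.07
shift_now [137.   -3.9  -2.2]
j7 -0.77
F [0.6 0.  0.4]
T [-0.02 -0.05  0.  ]
open 85.1
twist -0.05
shift_after [137.   -3.9  -2.2]
```

>>> {"method": "play_rows", "body": {"deltas": [[0, -0.003, -0.0015, -2.0, -1], [0.045, 0, 0, 0, -1], [0.045, 0, 0, 0, -1], [0.03, 0, 0, 0, -1], [0.016, 0, 0, 0, -1], [0, 0, 0, 0, -1]]}}

```text
clock: 2.2
tool_pos: [491.6, -245.7, 66.5]
orientation: [-0.848, 1.569, 2.779]
force: [0.5, -0.1, -0.8]
opening: 85.3
```

Run:
```python
from h import *
plan([491.8,-245.6,66],-62)
im=bot.capture('wrist'); cv2.imwrite('pics/w2.png',im[:,:,::-1])
```

```text
t 2.2
p [ 491.6 -245.7   66.5]
yawy -62.2
tilt 0.12
shift_now [ 0.5 -0.  -0.2]
j7 -0.79
F [ 0.5 -0.1 -0.8]
T [0.05 0.   0.01]
open 85.3
twist -0.2
shift_after [ 0.5 -0.  -0.2]
```

View pics/w2.png

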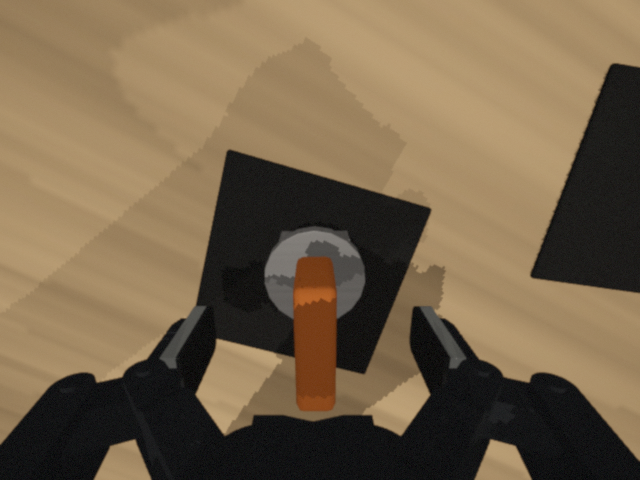

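>>> {"method": "play_rows", "body": {"deltas": [[0, 0, 0, 0, 1], [0, 0, 0, 0, 1], [0, 0, 0, 0, 1], [0, 0, 0, 0, 1], [0, 0, 0, 0, 1], [0, 0, 0, 0, 1]], "squeeze": 90}}

```text
clock: 3.0
tool_pos: [493.2, -245.7, 67.8]
orientation: [2.105, 1.57, -0.55]
force: [-0.3, -0.4, 2.8]
opening: 15.0
```

>>> {"method": "play_rows", "body": {"deltas": [[-0.02, 0, 0, 0, 1], [-0.04, 0, 0, 0, 1], [-0.05, 0, 0, 0, 1], [0, 0, 0, 0, 1]]}}

```text
clock: 3.5
tool_pos: [495.6, -246.3, 181.0]
orientation: [2.236, 1.562, -0.419]
force: [0.6, 0.2, -3.6]
opening: 14.8
```

Run:
```python
from h import *
import pickle
plan([491.8,-245.6,66],-62)
st=bot.read_state();im=bot.capture('wrist'); cv2.imwrite('pics/w3.png',im[:,:,::-1]);pickle.dump(st,open('w3.pkl','wb'))
```

```text
t 3.5
p [ 495.6 -246.3  181. ]
yawy -62.15
tilt 0.49
shift_now [115.   -3.2   3.6]
j7 -0.75
F [ 0.6  0.2 -3.6]
T [-0.01 -0.1  -0.02]
open 14.8
twist -0.15
shift_after [115.   -3.2   3.6]
```

View pics/w3.png

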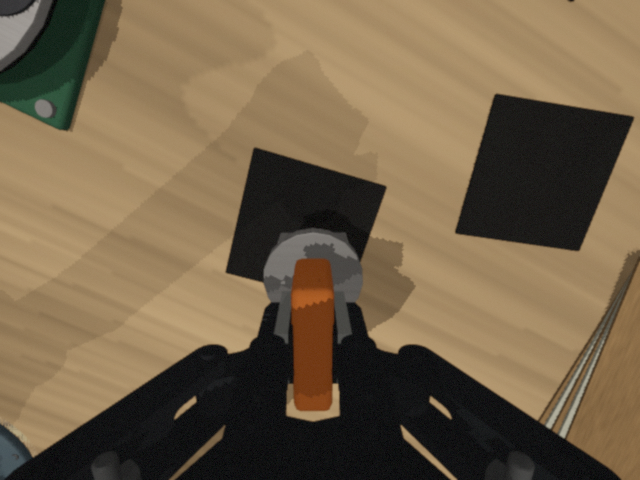

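>>> {"method": "play_rows", "body": {"deltas": [[0, 0, 0, -10.5, 1], [0, 0, 0, -10.5, 1], [0, 0, 0, -10.5, 1], [0, 0, 0, -10.5, 1], [0, 0, 0, 0, 1]]}}

```text
clock: 4.18
tool_pos: [490.4, -244.3, 174.2]
orientation: [-1.729, 1.565, 2.63]
force: [0.7, 0.1, -2.9]
opening: 14.9
```

Run:
```python
from h import *
plan([633.3,84.5,180],-20)
```

```text
t 4.175
p [ 490.4 -244.3  174.2]
yawy -20.27
tilt 0.35
shift_now [  -5.5   20.2 -358. ]
j7 -0.05
F [ 0.7  0.1 -2.9]
T [ 0.03 -0.03  0.01]
open 14.9
twist -0.27
shift_after [  -5.5   21.8 -357.9]
```

>>> {"method": "play_rows", "body": {"deltas": [[-0.004, 0.0035, -0.0595, 0, 1], [0, 0.0035, -0.0595, 0, 1], [0, 0.0035, -0.0595, 0, 1], [0, 0.0035, -0.0595, 0, 1], [0, 0.0035, -0.0595, 0, 1], [0, 0.0035, -0.0595, 0, 1], [0, 0, 0, 0, 1], [0, 0, 0, 0, 1]]}}

```text
clock: 5.18
tool_pos: [634.1, 82.5, 179.3]
orientation: [-0.89, 1.567, -2.813]
force: [0.6, -0.8, -3.6]
opening: 14.9
```

Run:
```python
from h import *
import pickle
plan([633.3,84.5,180],-20)
st=bot.read_state();im=bot.capture('wrist'); cv2.imwrite('pics/w4.png',im[:,:,::-1]);pickle.dump(st,open('w4.pkl','wb'))
plan([633.3,84.5,180],-20)
im=bot.capture('top'); crop(im,210,190,340,330,5,'pics/t4.png')
for n,p in dict(A=[633.3,84.5,71],B=[562.3,153.6,71],C=[493.4,82.8,71],D=[564.2,13.5,71],cap=[563.3,83.7,76]).items(): print(n,w2px('wrist',p,st).round(1))
```

```text
t 5.175
p [634.1  82.5 179.3]
yawy -20.19
tilt 0.22
shift_now [-0.7 -1.4 -1.6]
j7 -0.71
F [ 0.6 -0.8 -3.6]
T [-0.11  0.02 -0.02]
open 14.9
twist -0.19
shift_after [-0.7 -1.4 -1.6]
t 5.225
p [634.3  80.7 179.5]
yawy -20.31
tilt 0.22
shift_now [-0.5 -2.2 -3.2]
j7 -0.71
F [-0.  -0.1 -3.1]
T [-0.04  0.   -0.02]
open 15.0
twist -0.31
shift_after [-0.5 -2.2 -3.2]
A [312.5 237.5]
B [189.7 185.3]
C [153.4 295.3]
D [265.6 337.9]
cap [229.  269.7]
```

View pics/w4.png

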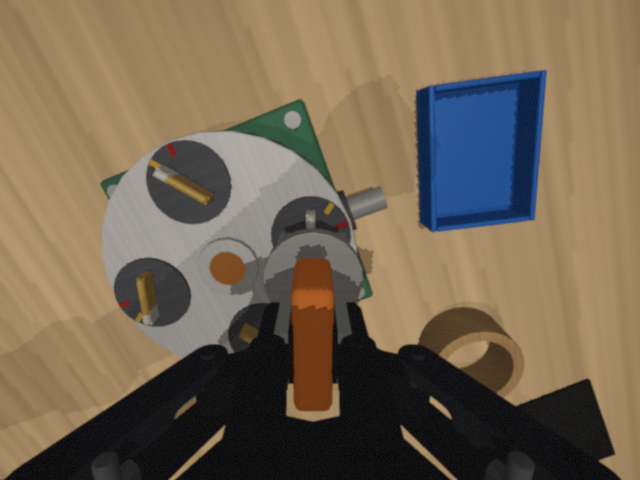

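View pics/t4.png

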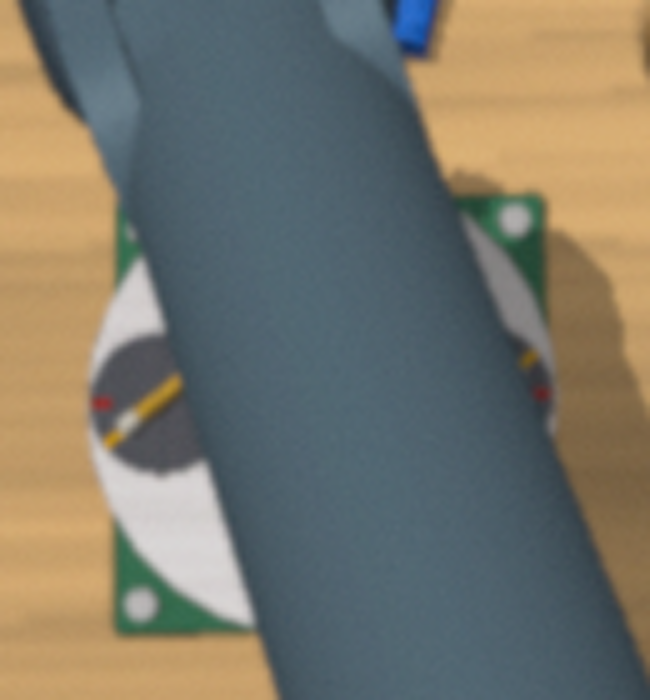

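```bash
cat >> h.py <<'E'
def bosses(im,st,near,z=71.,zt=None):
    """fit boss ellipses near predicted px; returns tool-frame (y,z) of each using commanded straight-down geometry"""
    hsv=cv2.cvtColor(np.ascontiguousarray(im),cv2.COLOR_RGB2HSV)
    res={}
    for n,(u,v) in near.items():
        m=((hsv[...,2]<120)&(hsv[...,1]<110)).astype(np.uint8)
        k=np.zeros_like(m);cv2.circle(k,(int(u),int(v)),55,1,-1);m&=k
        m=cv2.morphologyEx(m,cv2.MORPH_CLOSE,np.ones((5,5),np.uint8))
        c=max(cv2.findContours(m,cv2.RETR_EXTERNAL,cv2.CHAIN_APPROX_NONE)[0],key=cv2.contourArea)
        h=cv2.convexHull(c);(cx,cy),ax,an=cv2.fitEllipse(cv2.convexHull(c))
        res[n]=(cx,cy,ax)
    return res
def px2tool(u,v,x):
    ci=bot.camera_info('wrist');T=ci['T_tool_cam']
    d=T[:3,:3]@np.array([(u-ci['cx'])/ci['fx'],-(v-ci['cy'])/ci['fy'],-1]);t=T[:3,3]
    return t+d*(x-t[0])/d[0]
E
python3 - <<'E'
from h import *
import pickle
st=pickle.load(open('w4.pkl','rb'));im=cv2.imread('pics/w4.png')[:,:,::-1]
crop(im,100,120,360,370,3,'pics/w4c.png')
r=bosses(im,st,dict(B=(189,182),C=(152,292)));print(r)
M=rpy(st['orientation'])
for n,(u,v,a) in r.items(): print(n,px2tool(u,v,179.3-71), M@px2tool(u,v,179.3-71)+st['tool_pos'])
print('cap',px2tool(228,268,179.3-76),M@px2tool(228,268,179.3-76)+st['tool_pos'])
E
```

```text
{'B': (188.28536987304688, 181.65138244628906, (79.90413665771484, 89.14216613769531)), 'C': (152.24815368652344, 291.78204345703125, (66.90253448486328, 79.16928100585938))}
B [108.3        -92.19122237 -44.92395513] [562.62681927 156.37935631  71.1368207 ]
C [ 108.3        -132.0047409    44.57059987] [494.37752085  86.1204797   71.47616453]
cap [103.3        -67.11648238  21.53932859] [563.24548395  85.35223708  76.22369155]
```

View pics/w4c.png

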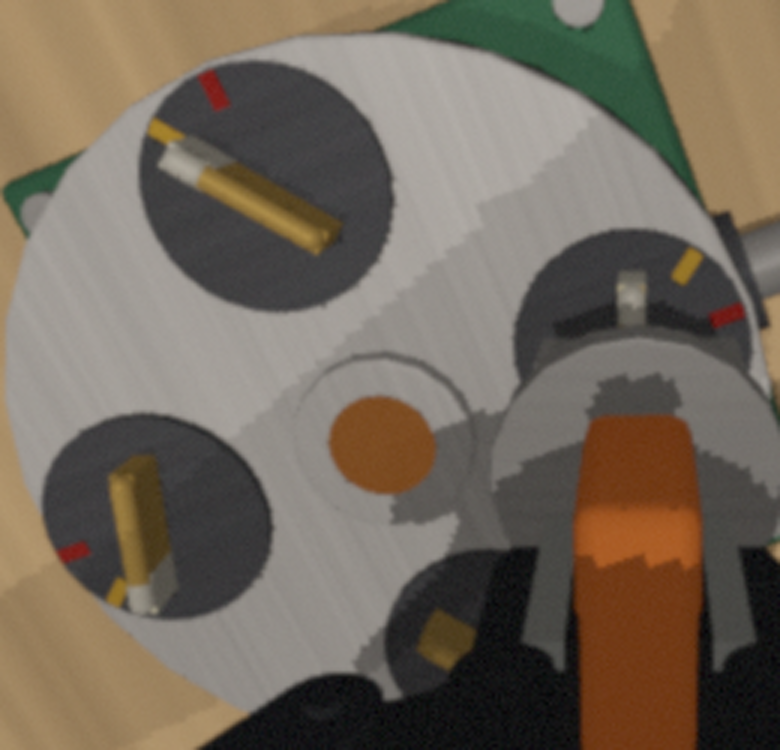

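>>> {"method": "play_rows", "body": {"deltas": [[0, -0.0015, -0.0025, 0, 1], [0.015, 0, 0, 0, 1], [0.008, 0, 0, 0, 1], [0, 0, 0, 0, 1]]}}

```text
clock: 5.78
tool_pos: [633.5, 84.9, 156.4]
orientation: [-1.055, 1.567, -2.977]
force: [-0.6, 0.4, -3.0]
opening: 14.8
```

Run:
```python
from h import *
import pickle
plan([633.3,84.5,136],-20)
st=bot.read_state();im=bot.capture('wrist'); crop(im,150,120,410,370,3,'pics/w5.png')
```

```text
t 5.775
p [633.5  84.9 156.4]
yawy -20.17
tilt 0.2
shift_now [20.4  0.   0.4]
j7 -0.72
F [-0.6  0.4 -3. ]
T [-0.01  0.01 -0.01]
open 14.8
twist -0.17
shift_after [20.4  0.   0.4]
```

View pics/w5.png

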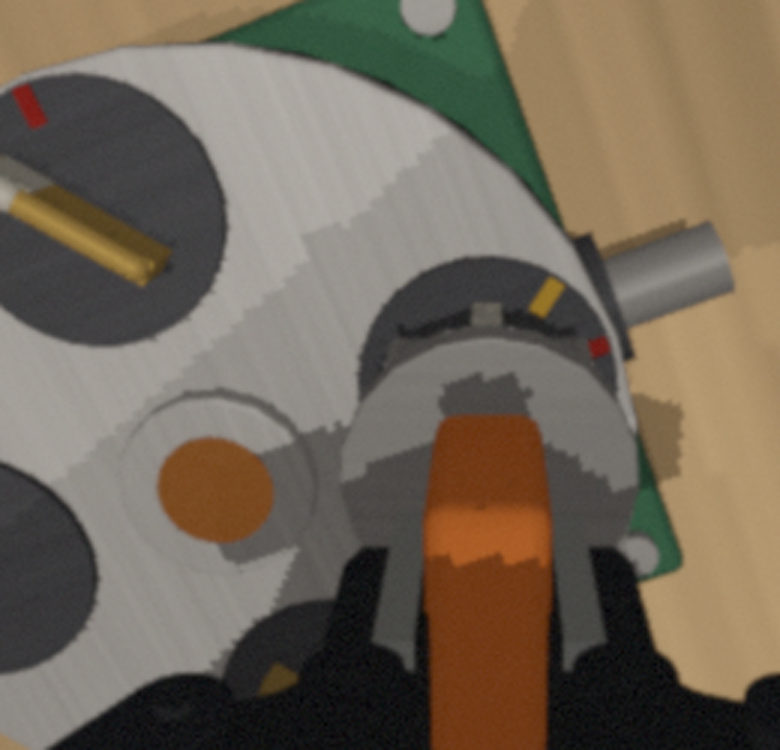

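>>> {"method": "play_rows", "body": {"deltas": [[0.01, 0, 0, 0, 1], [0.007, 0, 0, 0, 1], [0.003, 0, 0, 0, 1], [0, 0, 0, 0, 1]]}}

```text
clock: 6.32
tool_pos: [634.5, 85.4, 137.8]
orientation: [-1.16, 1.57, -3.082]
force: [-0.6, 0.8, -2.9]
opening: 14.9
```

Run:
```python
from h import *
plan([633.3,84.5,136],-20)
im=bot.capture('wrist'); crop(im,150,120,410,370,3,'pics/w6.png')
```

```text
t 6.325
p [634.5  85.4 137.8]
yawy -20.15
tilt 0.05
shift_now [ 1.8 -0.8  1.3]
j7 -0.73
F [-0.6  0.8 -2.9]
T [-0.02 -0.02  0.03]
open 14.9
twist -0.15
shift_after [ 1.8 -0.8  1.3]
```

View pics/w6.png

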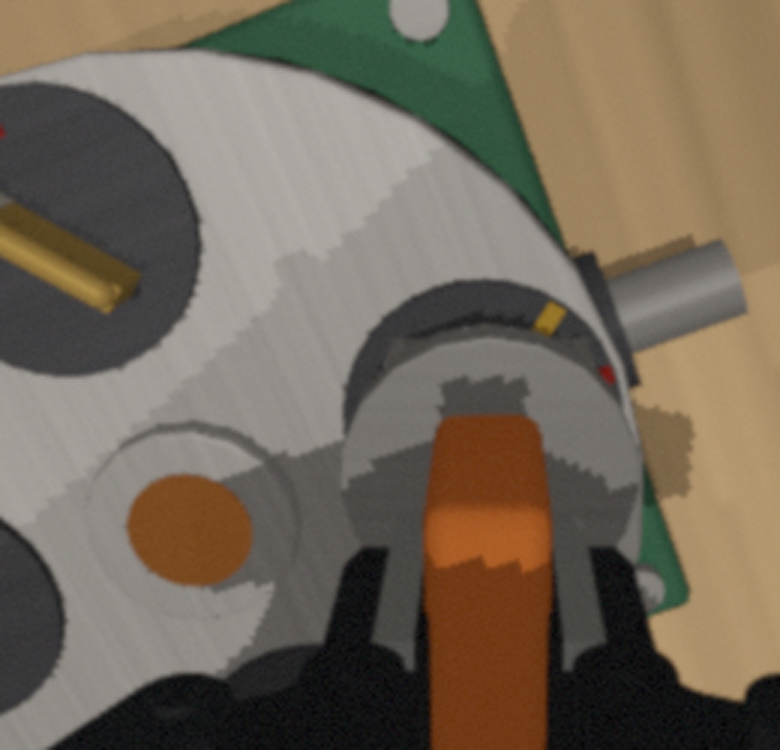

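>>> {"method": "play_rows", "body": {"deltas": [[0.002, 0, 0, 0, 1], [0, 0, 0, 0, 1]]}}

```text
clock: 6.62
tool_pos: [634.8, 85.4, 136.3]
orientation: [1.186, 1.571, -0.737]
force: [-0.2, -0.6, -3.6]
opening: 14.4
```

>>> {"method": "play_rows", "body": {"deltas": [[0.001, 0, 0, 5, 1], [0, 0, 0, 6, 1], [0, 0, 0, 6, 1], [0, 0, 0, 6, 1], [0, 0, 0, 6, 1], [0, 0, 0, 6, 1], [0, 0, 0, 5, 1], [0, 0, 0, 0, 1]]}}

```text
clock: 7.62
tool_pos: [634.1, 85.8, 135.1]
orientation: [-0.486, 1.569, -3.105]
force: [-0.8, 0.5, -2.6]
opening: 14.6
```

Run:
```python
from h import *
plan([633.3,84.5,136],-62.3)
```

```text
t 7.625
p [634.1  85.8 135.1]
yawy -60.06
tilt 0.08
shift_now [-0.9  0.8  1.3]
j7 -1.37
F [-0.8  0.5 -2.6]
T [0.1  0.31 0.02]
open 14.6
twist 2.24
shift_after [-0.9  0.8  1.3]
```

>>> {"method": "play_rows", "body": {"deltas": [[0, 0, 0, 2, 1], [0, 0, 0, 0, 1], [0, 0, 0, -10, 1], [-0.02, 0, 0, 0, 1], [-0.02, 0, 0, 0, 1], [0, 0, 0, 0, 1]]}}

```text
clock: 8.38
tool_pos: [638.0, 86.1, 179.7]
orientation: [2.638, 1.562, 0.156]
force: [0.2, 0.3, -3.3]
opening: 14.8
```

Run:
```python
from h import *
plan([633.3,84.5,176],-62.3)
im=bot.capture('wrist'); cv2.imwrite('pics/w7.png',im[:,:,::-1])
```

```text
t 8.375
p [638.   86.1 179.7]
yawy -52.24
tilt 0.49
shift_now [ 3.7 -1.6  4.7]
j7 -1.23
F [ 0.2  0.3 -3.3]
T [ 0.02 -0.01  0.01]
open 14.8
twist 10.06
shift_after [ 3.7 -0.7  4.9]
```

View pics/w7.png

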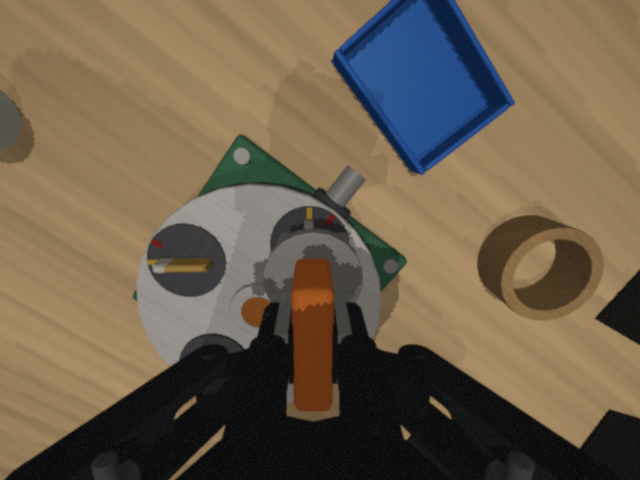

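>>> {"method": "play_rows", "body": {"deltas": [[0, 0, 0, -10.7, 1], [0, 0, 0, -10.7, 1], [0, 0, 0, -10.6, 1], [0, 0, 0, 0, 1], [0, 0, 0, 0, 1]]}}

```text
clock: 9.05
tool_pos: [634.5, 85.3, 174.9]
orientation: [-1.032, 1.57, -2.957]
force: [0.7, 0.2, -2.7]
opening: 14.7
```

Run:
```python
from h import *
im=cv2.imread('pics/w7.png')[:,:,::-1];crop(im,220,190,390,300,4,'pics/w7c.png')
plan([493.4,83,176],-20)
```

```text
t 9.05
p [634.5  85.3 174.9]
yawy -20.32
tilt 0.04
shift_now [  -1.  -131.5   51.2]
j7 -0.71
F [ 0.7  0.2 -2.7]
T [ 0.03 -0.   -0.03]
open 14.7
twist -0.32
shift_after [  -1.  -131.8   50.4]
```

View pics/w7c.png

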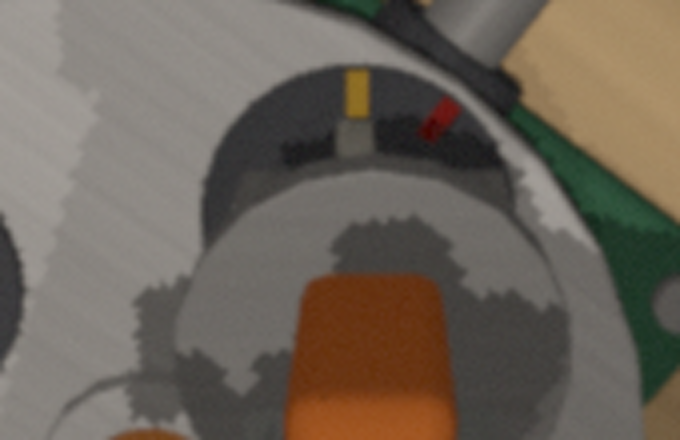

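>>> {"method": "play_rows", "body": {"deltas": [[0, -0.0437, 0.0168, 0, 1], [0, -0.0437, 0.0168, 0, 1], [0, -0.0437, 0.0168, 0, 1], [0, 0, 0, 0, 1], [0, 0, 0, 0, 1]]}}

```text
clock: 9.68
tool_pos: [495.2, 83.4, 175.9]
orientation: [1.903, 1.568, -0.02]
force: [1.6, -0.1, -2.3]
opening: 15.0
```

Run:
```python
from h import *
plan([493.4,83,136],-20)
im=bot.capture('wrist'); cv2.imwrite('pics/w8.png',im[:,:,::-1]); crop(im,220,140,480,390,3,'pics/w8c.png')
```

```text
t 9.675
p [495.2  83.4 175.9]
yawy -20.21
tilt 0.14
shift_now [39.9 -1.6  1. ]
j7 -0.7
F [ 1.6 -0.1 -2.3]
T [-0.02 -0.11  0.07]
open 15.0
twist -0.21
shift_after [39.9 -1.6  1. ]
```

View pics/w8c.png

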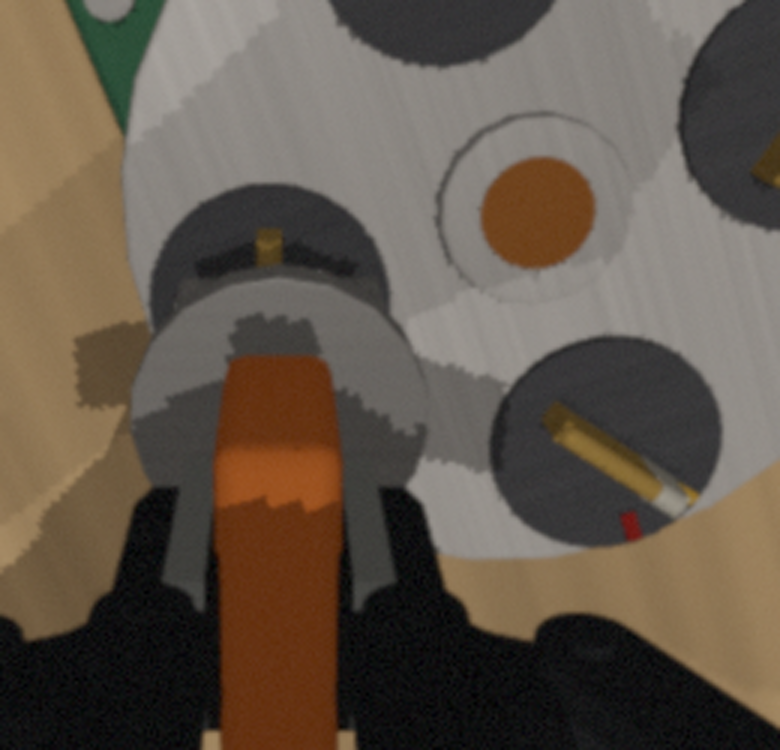

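>>> {"method": "play_rows", "body": {"deltas": [[0, -0.0017, 0.0005, 0, 1], [0.015, 0, 0, 0, 1], [0.01, 0, 0, 0, 1], [0.008, 0, 0, 0, 1], [0.005, 0, 0, 0, 1], [0.002, 0, 0, 0, 1], [0, 0, 0, 0, 1]]}}

```text
clock: 10.6
tool_pos: [492.8, 83.5, 135.4]
orientation: [2.18, 1.57, 0.257]
force: [-0.2, 0.4, -1.6]
opening: 14.9
```

Run:
```python
from h import *
plan([493.4,83,136],-62.3)
```

```text
t 10.6
p [492.8  83.5 135.4]
yawy -20.15
tilt 0.02
shift_now [-0.6  0.7  0.3]
j7 -0.73
F [-0.2  0.4 -1.6]
T [-0.    0.01 -0.02]
open 14.9
twist 42.15
shift_after [-0.6  0.7 -0.3]
```

>>> {"method": "play_rows", "body": {"deltas": [[0, 0, 0, 6, 1], [0, 0, 0, 6, 1], [0, 0, 0, 6, 1], [0, 0, 0, 6, 1], [0, 0, 0, 6, 1], [0, 0, 0, 6, 1], [0, 0, 0, 6, 1], [0, 0, 0, 0, 1]]}}

```text
clock: 11.6
tool_pos: [492.9, 83.6, 135.7]
orientation: [2.754, 1.57, 0.1]
force: [-0.2, 0.1, -3.0]
opening: 15.0
```

>>> {"method": "play_rows", "body": {"deltas": [[0, 0, 0, 0, 1], [0, 0, 0, -10, 1], [-0.02, 0, 0, 0, 1], [-0.02, 0, 0, 0, 1], [0, 0, 0, 0, 1], [0, 0, 0, 0, 1]]}}

```text
clock: 12.35
tool_pos: [492.1, 83.2, 174.7]
orientation: [-0.384, 1.57, -2.865]
force: [-1.3, 0.3, -3.5]
opening: 15.2
```

Run:
```python
from h import *
plan([633.3,84.5,176],-52)
im=bot.capture('wrist'); cv2.imwrite('pics/w9.png',im[:,:,::-1])
crop(im,220,140,480,390,3,'pics/w9c.png')
```

```text
t 12.35
p [492.1  83.2 174.7]
yawy -52.14
tilt 0.06
shift_now [  -1.5   85.6 -112.2]
j7 -1.24
F [-1.3  0.3 -3.5]
T [0.01 0.09 0.03]
open 15.2
twist -0.14
shift_after [  -1.5   85.9 -112. ]
```

View pics/w9c.png

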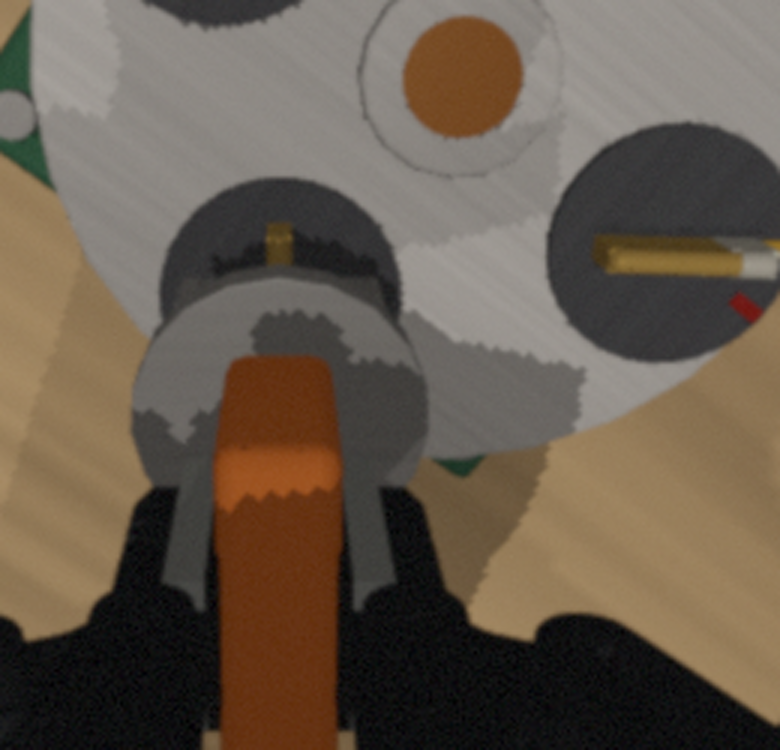

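>>> {"method": "play_rows", "body": {"deltas": [[0, 0.0285, -0.0373, 0, 1], [0, 0.0285, -0.0373, 0, 1], [0, 0.0285, -0.0373, 0, 1], [0, 0, 0, 0, 1], [0, 0, 0, 0, 1]]}}

```text
clock: 13.02
tool_pos: [632.0, 84.6, 173.4]
orientation: [-0.634, 1.567, -3.115]
force: [-1.3, -0.0, -3.0]
opening: 15.2
```

Run:
```python
from h import *
plan([633.3,84.5,136],-52)
im=bot.capture('wrist'); cv2.imwrite('pics/w10.png',im[:,:,::-1])
crop(im,130,170,390,400,3,'pics/w10c.png')
```

```text
t 13.025
p [632.   84.6 173.4]
yawy -52.14
tilt 0.23
shift_now [37.4  1.  -1.1]
j7 -1.24
F [-1.3 -0.  -3. ]
T [-0.01  0.09 -0.06]
open 15.2
twist -0.14
shift_after [37.4  1.  -1.1]
```

View pics/w10c.png

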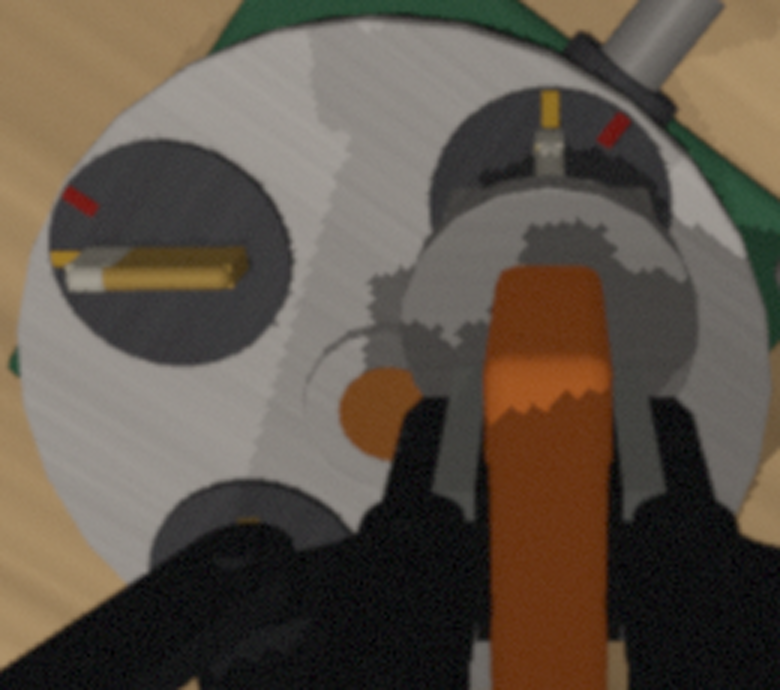

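>>> {"method": "play_rows", "body": {"deltas": [[0, 0, -0.001, 0, 1], [0.015, 0, 0, 0, 1], [0.01, 0, 0, 0, 1], [0.008, 0, 0, 0, 1], [0.005, 0, 0, 0, 1], [0.0015, 0, 0, 0, 1], [0, 0, 0, 0, 1]]}}

```text
clock: 13.95
tool_pos: [634.4, 85.2, 135.9]
orientation: [2.829, 1.57, 0.348]
force: [-0.4, -0.1, -2.3]
opening: 14.5
```

>>> {"method": "play_rows", "body": {"deltas": [[0, 0, 0, 6, 1], [0, 0, 0, 6, 1], [0, 0, 0, 6, 1], [0, 0, 0, 6, 1], [0, 0, 0, 6, 1], [0, 0, 0, 6, 1], [0, 0, 0, 5, 1], [0, 0, 0, 0, 1]]}}

```text
clock: 14.95
tool_pos: [634.3, 85.4, 136.2]
orientation: [2.876, 1.57, -0.319]
force: [-0.2, -0.2, -2.3]
opening: 14.8
```

Run:
```python
from h import *
plan([633.3,84.5,136],-99.6)
```

```text
t 14.95
p [634.3  85.4 136.2]
yawy -93.07
tilt 0.03
shift_now [0.2 0.9 1. ]
j7 -1.91
F [-0.2 -0.2 -2.3]
T [-0.09  0.11  0.01]
open 14.8
twist 6.53
shift_after [0.2 1.  0.9]
```

>>> {"method": "play_rows", "body": {"deltas": [[0, 0, 0, 3, 1], [0, 0, 0, 3, 1]]}}

```text
clock: 15.2
tool_pos: [634.3, 85.2, 136.2]
orientation: [3.011, 1.57, -0.29]
force: [-1.0, -0.4, -2.2]
opening: 14.9
```

Run:
```python
from h import *
plan([633.3,84.5,136],-99.6)
```

```text
t 15.2
p [634.3  85.2 136.2]
yawy -99.12
tilt 0.02
shift_now [0.2 0.9 0.9]
j7 -2.01
F [-1.  -0.4 -2.2]
T [-0.07  0.1   0.11]
open 14.9
twist 0.48
shift_after [0.2 0.9 0.9]
```

>>> {"method": "play_rows", "body": {"deltas": [[0, 0, 0, 2, 1], [0, 0, 0, 1, 1], [0, 0, 0, 0, 1]]}}

```text
clock: 15.58
tool_pos: [634.4, 85.2, 136.2]
orientation: [2.67, 1.57, -0.682]
force: [-1.6, -0.7, -0.6]
opening: 14.8
```

Run:
```python
from h import *
plan([633.3,84.5,136],-99.6)
```

```text
t 15.575
p [634.4  85.2 136.2]
yawy -102.06
tilt 0.03
shift_now [0.2 0.9 0.9]
j7 -2.06
F [-1.6 -0.7 -0.6]
T [-0.19  0.24  0.44]
open 14.8
twist -2.46
shift_after [0.2 0.9 0.9]
```

>>> {"method": "play_rows", "body": {"deltas": [[0, 0, 0, -6, 1], [0, 0, 0, -6, 1], [-0.02, 0, 0, 0, 1], [-0.02, 0, 0, 0, 1], [0, 0, 0, 0, 1], [0, 0, 0, 0, 1]]}}

```text
clock: 16.32
tool_pos: [634.4, 85.3, 176.4]
orientation: [-3.012, 1.57, 0.126]
force: [-0.5, 0.8, -3.1]
opening: 15.2
```

Run:
```python
from h import *
plan([633.3,84.5,136],-90)
im=bot.capture('wrist'); cv2.imwrite('pics/w11.png',im[:,:,::-1])
crop(im,180,170,440,400,3,'pics/w11c.png')
```

```text
t 16.325
p [634.4  85.3 176.4]
yawy -90.18
tilt 0.05
shift_now [40.4  0.8  1.1]
j7 -1.86
F [-0.5  0.8 -3.1]
T [ 0.03  0.06 -0.06]
open 15.2
twist -0.18
shift_after [40.4  0.8  1.1]
```

View pics/w11c.png

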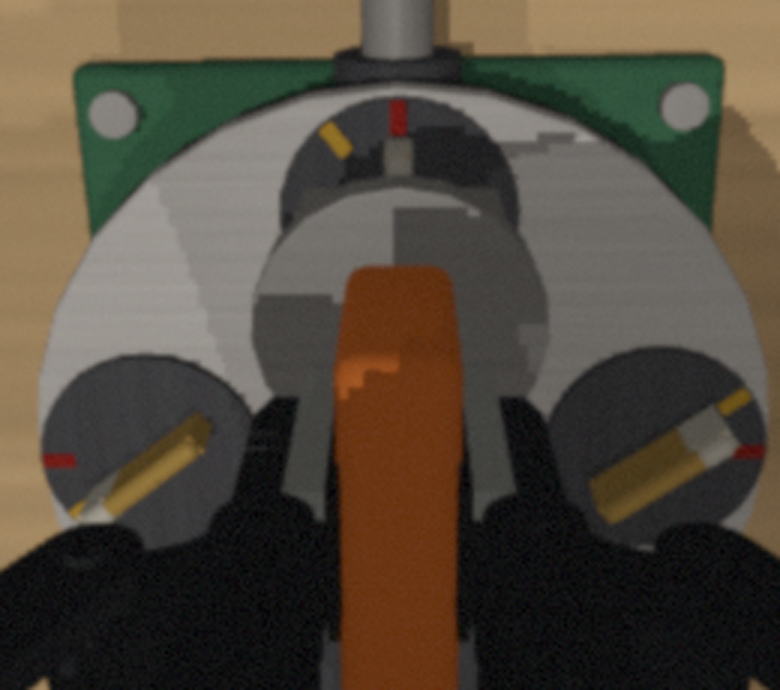

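>>> {"method": "play_rows", "body": {"deltas": [[0, 0.0006, 0.047, 0, 1], [0, 0.0006, 0.047, 0, 1], [0, 0.0006, 0.047, 0, 1], [0, 0, 0, -9.5, 1], [0, 0, 0, -9.5, 1], [0, 0, 0, -9.5, 1], [0, 0, 0, -9.5, 1], [0, 0, 0, 0, 1]]}}

```text
clock: 17.38
tool_pos: [492.5, 83.6, 175.1]
orientation: [-0.583, 1.569, -3.067]
force: [-1.6, -0.5, -3.1]
opening: 14.8
```

Run:
```python
from h import *
plan([493.4,83,136],-52)
im=bot.capture('wrist'); cv2.imwrite('pics/w12.png',im[:,:,::-1])
crop(im,220,140,480,390,3,'pics/w12c.png')
```

```text
t 17.375
p [492.5  83.6 175.1]
yawy -52.27
tilt 0.08
shift_now [39.1  1.  -0.3]
j7 -1.23
F [-1.6 -0.5 -3.1]
T [0.06 0.04 0.04]
open 14.8
twist -0.27
shift_after [39.1  1.  -0.3]
```

View pics/w12c.png

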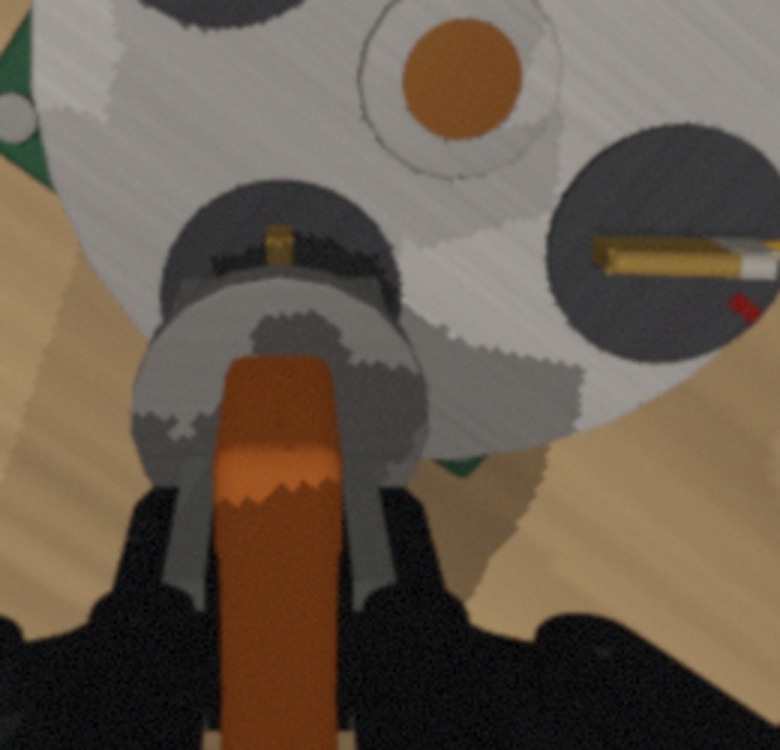

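>>> {"method": "play_rows", "body": {"deltas": [[0, 0.0004, 0, 0, 1], [0.015, 0, 0, 0, 1], [0.01, 0, 0, 0, 1], [0.008, 0, 0, 0, 1], [0.005, 0, 0, 0, 1], [0.0015, 0, 0, 0, 1], [0, 0, 0, 0, 1]]}}

```text
clock: 18.3
tool_pos: [493.7, 83.5, 136.4]
orientation: [2.834, 1.57, 0.353]
force: [-0.2, 0.4, -2.0]
opening: 14.8
```

>>> {"method": "play_rows", "body": {"deltas": [[0, 0, 0, 6, 1], [0, 0, 0, 6, 1], [0, 0, 0, 6, 1], [0, 0, 0, 6, 1], [0, 0, 0, 6, 1], [0, 0, 0, 6, 1], [0, 0, 0, 6, 1], [0, 0, 0, 5, 1]]}}

```text
clock: 19.3
tool_pos: [493.7, 83.6, 136.7]
orientation: [-3.018, 1.57, -0.038]
force: [-0.3, -0.1, -3.3]
opening: 14.8
```

Run:
```python
from h import *
plan([493.4,83,136],-102)
```

```text
t 19.3
p [493.7  83.6 136.7]
yawy -99.27
tilt 0.04
shift_now [0.7 0.7 0.2]
j7 -2.04
F [-0.3 -0.1 -3.3]
T [-0.03  0.08  0.09]
open 14.8
twist 2.73
shift_after [0.7 0.7 0.1]
```

>>> {"method": "play_rows", "body": {"deltas": [[0, 0, 0, 2, 1], [0, 0, 0, 1, 1], [0, 0, 0, 0, 1]]}}

```text
clock: 19.68
tool_pos: [493.7, 83.6, 136.7]
orientation: [3.119, 1.57, -0.233]
force: [-1.5, 0.2, -0.7]
opening: 15.1
```

Run:
```python
from h import *
plan([493.4,83,136],-102)
```

```text
t 19.675
p [493.7  83.6 136.7]
yawy -102.05
tilt 0.04
shift_now [0.7 0.7 0.2]
j7 -2.09
F [-1.5  0.2 -0.7]
T [-0.04  0.15  0.41]
open 15.1
twist -0.05
shift_after [0.7 0.7 0.2]
```

>>> {"method": "play_rows", "body": {"deltas": [[0, 0, 0, -6, 1], [0, 0, 0, -6, 1], [-0.02, 0, 0, 0, 1], [-0.02, 0, 0, 0, 1], [0, -0.0355, -0.0345, 0, 1], [0, -0.0355, -0.0345, 0, 1], [0, 0, 0, 0, 1], [0, 0, 0, 0, 1]]}}

```text
clock: 20.68
tool_pos: [562.1, 153.8, 175.5]
orientation: [0.368, 1.569, -2.777]
force: [-0.7, -0.2, -3.2]
opening: 14.9
```

>>> {"method": "play_rows", "body": {"deltas": [[0, 0, 0, -9.5, 1], [0, 0, 0, -9.5, 1], [0, 0, 0, -9.5, 1], [0, 0, 0, -9.5, 1], [0, 0, 0, 0, 1], [0, 0, 0, 0, 1]]}}

```text
clock: 21.42
tool_pos: [562.3, 153.2, 176.2]
orientation: [0.382, 1.57, -2.103]
force: [0.4, 0.4, -3.0]
opening: 14.5
```

Run:
```python
from h import *
plan([562.6,154,136],-52)
im=bot.capture('wrist'); cv2.imwrite('pics/w13.png',im[:,:,::-1])
crop(im,220,170,480,400,3,'pics/w13c.png')
```

```text
t 21.425
p [562.3 153.2 176.2]
yawy -52.37
tilt 0.04
shift_now [40.2 -0.5 -0.8]
j7 -1.37
F [ 0.4  0.4 -3. ]
T [ 0.   -0.01  0.01]
open 14.5
twist -0.37
shift_after [40.2 -0.5 -0.8]
```

View pics/w13c.png

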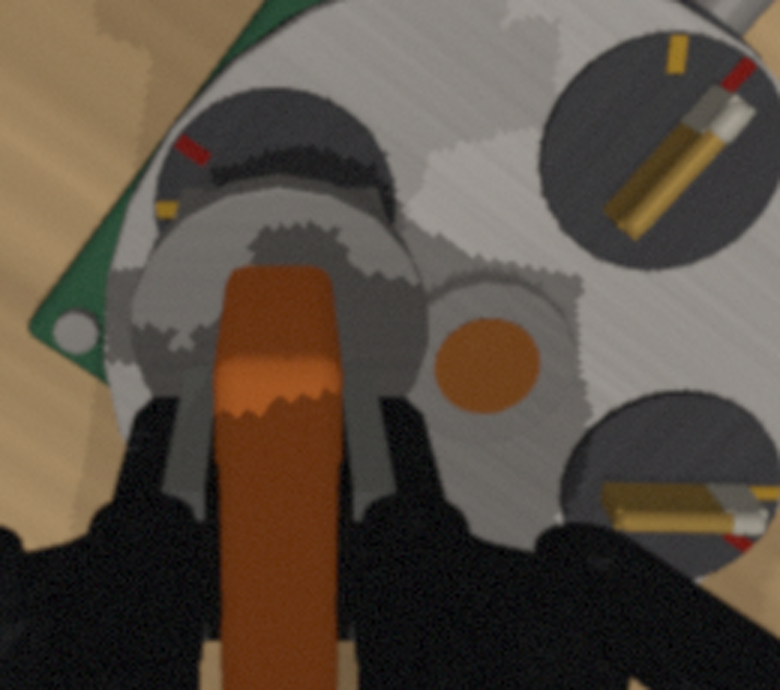

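View pics/w13.png

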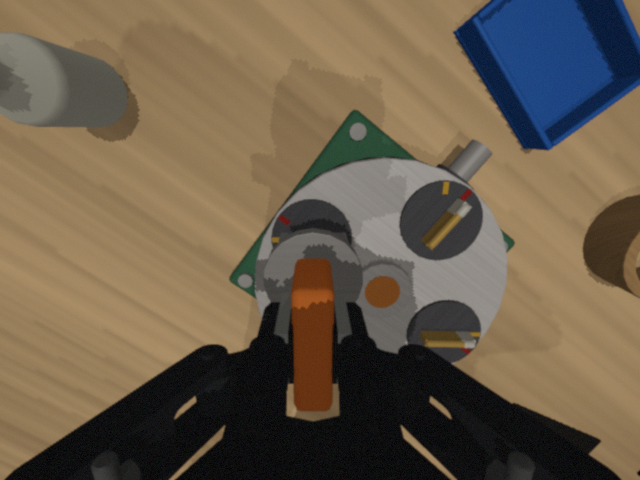

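Run:
```python
from h import *
print(px2tool(382,291.5,176-76))
im=cv2.imread('pics/w13.png')[:,:,::-1]
r=bosses(im,None,dict(A=(442,220)));print(r,px2tool(*r['A'][:2],105))
y=np.radians(-52.3);Y=np.array([np.cos(y),np.sin(y)]);Z=np.array([np.sin(y),-np.cos(y)])
for n,d in dict(cap=(0.9,-70),A=(70.9,-69.1)).items(): print(n,Y@d,Z@d)
```

```text
[100.          53.59750598  40.97635065]
{'A': (441.9552307128906, 213.51451110839844, (81.03638458251953, 98.34867095947266))} [105.          95.40311132 -20.9118035 ]
cap 55.93602164389155 42.09479163333745
A 98.030813277229 -13.841230010554114
```

>>> {"method": "play_rows", "body": {"deltas": [[0, -0.001, -0.0012, 0, 1], [0.015, 0, 0, 0, 1], [0.01, 0, 0, 0, 1], [0, 0, 0, 0, 1]]}}

```text
clock: 21.98
tool_pos: [561.4, 155.2, 149.1]
orientation: [-0.393, 1.567, -2.874]
force: [-1.3, -0.8, -3.0]
opening: 14.8
```

>>> {"method": "play_rows", "body": {"deltas": [[0.005, 0, 0, 0, 1], [0.004, 0, 0, 0, 1], [0.003, 0, 0, 0, 1], [0.0025, 0, 0, 0, 1], [0, 0, 0, 0, 1]]}}

```text
clock: 22.6
tool_pos: [562.8, 155.7, 136.6]
orientation: [-0.302, 1.57, -2.783]
force: [-0.7, -0.1, -2.5]
opening: 14.8
```

>>> {"method": "play_rows", "body": {"deltas": [[0, 0, 0, 6, 1], [0, 0, 0, 6, 1], [0, 0, 0, 6, 1], [0, 0, 0, 6, 1], [0, 0, 0, 6, 1], [0, 0, 0, 6, 1], [0, 0, 0, 6, 1], [0, 0, 0, 4, 1]]}}

```text
clock: 23.6
tool_pos: [563.9, 155.2, 137.0]
orientation: [2.954, 1.569, -0.332]
force: [0.9, -0.9, -4.5]
opening: 14.9
```

Run:
```python
from h import *
plan([563,154.2,136],-102)
```

```text
t 23.6
p [563.9 155.2 137. ]
yawy -98.26
tilt 0.12
shift_now [1.  1.1 0.7]
j7 -2.14
F [ 0.9 -0.9 -4.5]
T [-0.23 -0.35  0.16]
open 14.9
twist 3.74
shift_after [1.  1.2 0.7]
```

>>> {"method": "play_rows", "body": {"deltas": [[0, 0, 0, 2, 1], [0, 0, 0, 2, 1], [0, 0, 0, 0, 1]]}}

```text
clock: 23.98
tool_pos: [563.8, 155.2, 137.0]
orientation: [2.924, 1.569, -0.429]
force: [2.9, -2.9, -4.8]
opening: 15.0
```

Run:
```python
from h import *
plan([563,154.2,136],-102)
```

```text
t 23.975
p [563.8 155.2 137. ]
yawy -102.09
tilt 0.12
shift_now [1.  1.2 0.6]
j7 -2.2
F [ 2.9 -2.9 -4.8]
T [-0.49 -0.79  0.42]
open 15.0
twist -0.09
shift_after [1.  1.2 0.6]
```

>>> {"method": "play_rows", "body": {"deltas": [[0, 0, 0, -6, 1], [0, 0, 0, -6, 1], [-0.02, 0, 0, 0, 1], [-0.02, 0, 0, 0, 1], [0, 0, 0, 0, 1]]}}

```text
clock: 24.6
tool_pos: [563.8, 157.3, 178.7]
orientation: [-2.415, 1.567, 0.724]
force: [-0.5, -0.3, -2.4]
opening: 14.6
```

Run:
```python
from h import *
plan([564.7,14.2,176],-52)
im=bot.capture('wrist'); cv2.imwrite('pics/w14.png',im[:,:,::-1])
```

```text
t 24.6
p [563.8 157.3 178.7]
yawy -90.15
tilt 0.22
shift_now [  2.4 143.1  -1.3]
j7 -1.99
F [-0.5 -0.3 -2.4]
T [ 0.03 -0.01  0.01]
open 14.6
twist -38.15
shift_after [  2.4 113.4  87.4]
```

View pics/w14.png

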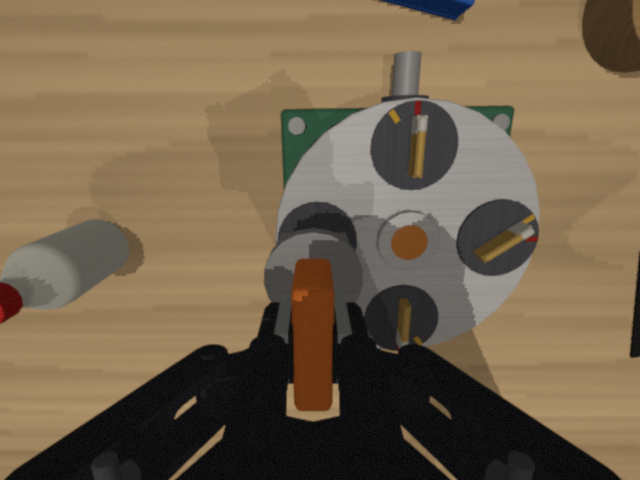

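A stands at red and C is nearly parallel to the housing axis. I'll move on to D, where the view of B and C will be clear.

>>> {"method": "play_rows", "body": {"deltas": [[0, 0.047, -0.0005, 0, 1], [0, 0.047, -0.0005, 0, 1], [0, 0.047, -0.0005, 0, 1], [0, 0, 0, -9.5, 1], [0, 0, 0, -9.5, 1], [0, 0, 0, -9.5, 1], [0, 0, 0, -9.5, 1], [0, 0, 0, 0, 1]]}}

```text
clock: 25.65
tool_pos: [562.8, 15.0, 175.4]
orientation: [-0.87, 1.568, 2.93]
force: [0.2, -0.3, -2.4]
opening: 14.6
```

>>> {"method": "play_rows", "body": {"deltas": [[0, 0, 0, 0, 1], [0, 0, 0, 0, 1]]}}

```text
clock: 25.9
tool_pos: [563.9, 14.9, 176.5]
orientation: [-0.798, 1.57, 3.003]
force: [0.3, -0.0, -4.3]
opening: 14.8
```

Run:
```python
from h import *
plan([564.7,14.2,136],-52)
im=bot.capture('wrist'); cv2.imwrite('pics/w15.png',im[:,:,::-1])
crop(im,130,150,390,380,3,'pics/w15c.png')
```

```text
t 25.9
p [563.9  14.9 176.5]
yawy -52.22
tilt 0.04
shift_now [40.5  1.1 -0.3]
j7 -1.09
F [ 0.3 -0.  -4.3]
T [ 0.02 -0.02 -0.02]
open 14.8
twist -0.22
shift_after [40.5  1.1 -0.3]
```

View pics/w15c.png

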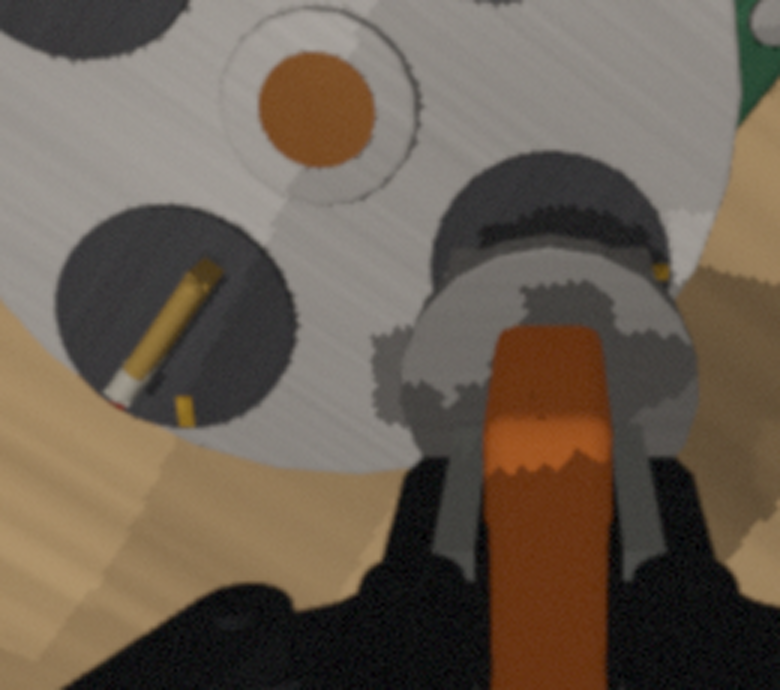

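Run:
```python
from h import *
print(px2tool(235.3,186,176-76))
```

```text
[100.         -56.22040874 -42.38391017]
```

>>> {"method": "play_rows", "body": {"deltas": [[0.015, 0.0008, 0, 0, 1], [0.01, 0, 0, 0, 1], [0, 0, 0, 0, 1]]}}

```text
clock: 26.32
tool_pos: [563.0, 14.0, 149.8]
orientation: [-0.645, 1.567, -3.126]
force: [-0.5, -0.3, -2.9]
opening: 14.9
```

>>> {"method": "play_rows", "body": {"deltas": [[0.005, 0, 0, 0, 1], [0.004, 0, 0, 0, 1], [0.003, 0, 0, 0, 1], [0.0025, 0, 0, 0, 1], [0, 0, 0, 0, 1]]}}

```text
clock: 26.95
tool_pos: [564.4, 14.1, 137.1]
orientation: [-0.616, 1.57, -3.097]
force: [0.6, 0.4, -2.8]
opening: 14.7
```

>>> {"method": "play_rows", "body": {"deltas": [[0, 0, 0, 6, 1], [0, 0, 0, 6, 1], [0, 0, 0, 6, 1], [0, 0, 0, 6, 1], [0, 0, 0, 6, 1], [0, 0, 0, 6, 1], [0, 0, 0, 6, 1], [0, 0, 0, 4, 1]]}}

```text
clock: 27.95
tool_pos: [565.4, 13.9, 137.6]
orientation: [3.001, 1.569, -0.284]
force: [0.7, -1.7, -3.5]
opening: 14.9
```

Run:
```python
from h import *
plan([564.7,14.2,136],-102)
```

```text
t 27.95
p [565.4  13.9 137.6]
yawy -98.25
tilt 0.11
shift_now [ 1.6 -0.2  0.7]
j7 -1.87
F [ 0.7 -1.7 -3.5]
T [-0.13 -0.3   0.14]
open 14.9
twist 3.75
shift_after [ 1.6 -0.2  0.8]
```

>>> {"method": "play_rows", "body": {"deltas": [[0, 0, 0, 2, 1], [0, 0, 0, 2, 1], [0, 0, 0, 0, 1]]}}

```text
clock: 28.32
tool_pos: [565.3, 13.9, 137.6]
orientation: [2.961, 1.569, -0.391]
force: [1.4, -1.2, -3.5]
opening: 15.1
```

Run:
```python
from h import *
plan([564.7,14.2,136],-102)
```

```text
t 28.325
p [565.3  13.9 137.6]
yawy -102.08
tilt 0.11
shift_now [ 1.6 -0.2  0.7]
j7 -1.93
F [ 1.4 -1.2 -3.5]
T [-0.3  -0.58  0.42]
open 15.1
twist -0.08
shift_after [ 1.6 -0.2  0.7]
```

Stop torque reached (0.42 N m). Back off, lift, step aside and inspect all four.

>>> {"method": "play_rows", "body": {"deltas": [[0, 0, 0, -6, 1], [0, 0, 0, -6, 1], [-0.02, 0, 0, 0, 1], [-0.02, 0, 0, 0, 1], [0, 0.04, 0.02, 0, 1], [0, 0.06, 0.01, 0, 1], [0, 0, 0, 0, 1], [0, 0, 0, 0, 1]]}}

```text
clock: 29.32
tool_pos: [533.8, -85.4, 177.2]
orientation: [-1.015, 1.569, 2.122]
force: [-1.3, 0.6, -2.5]
opening: 14.6
```

Run:
```python
from h import *
plan([477,-240,176],-62)
im=bot.capture('wrist'); cv2.imwrite('pics/w16.png',im[:,:,::-1])
im=bot.capture('top'); cv2.imwrite('pics/t16.png',im[:,:,::-1]);crop(im,215,195,335,330,5,'pics/t16c.png')
```

```text
t 29.325
p [533.8 -85.4 177.2]
yawy -90.26
tilt 0.11
shift_now [  1.  154.8  56.1]
j7 -1.52
F [-1.3  0.6 -2.5]
T [ 0.1  -0.04 -0.02]
open 14.6
twist -28.26
shift_after [  1.  109.8 122.7]
```

View pics/t16c.png

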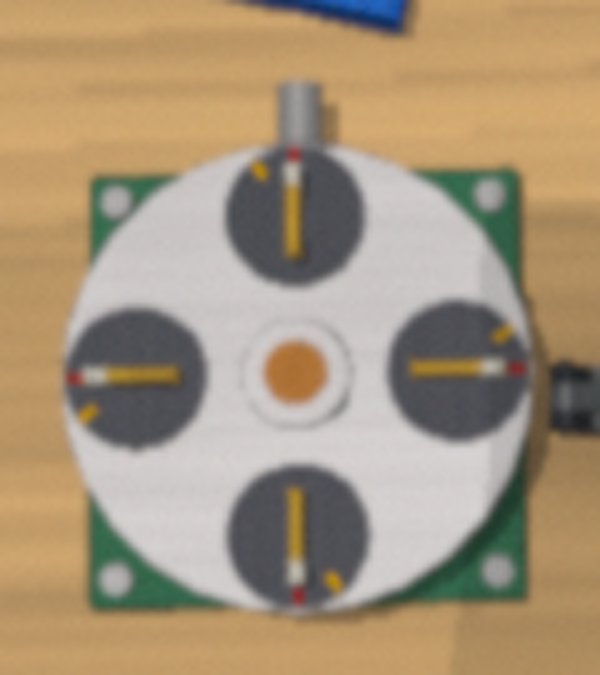

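View pics/w16.png

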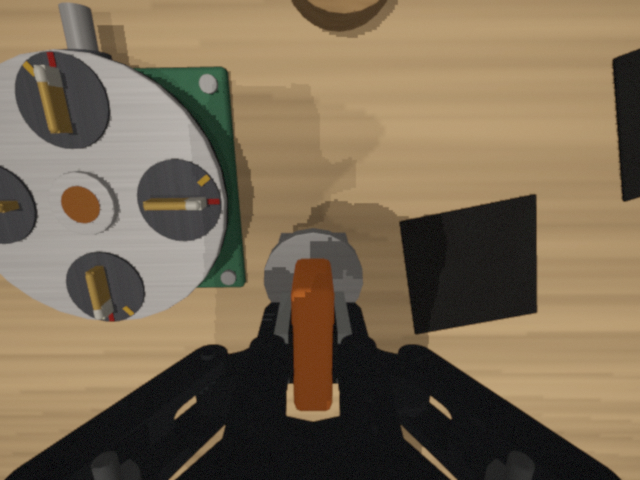

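>>> {"method": "play_rows", "body": {"deltas": [[0, 0.053, 0.018, 0, 1], [0, 0.053, 0.018, 0, 1], [0, 0.053, 0.018, 0, 1], [0, 0, 0, 0, 1], [0.05, 0, 0, 0, 1], [0.03, 0, 0, 0, 1], [0.02, 0, 0, 0, 1], [0, 0, 0, 0, 1]]}}

```text
clock: 30.42
tool_pos: [479.2, -241.4, 75.3]
orientation: [-0.652, 1.565, 2.491]
force: [0.4, 0.4, -3.4]
opening: 14.9
```

Run:
```python
from h import *
plan([479.5,-244.5,67.5],-90)
im=bot.capture('wrist'); cv2.imwrite('pics/w17.png',im[:,:,::-1])
```

```text
t 30.425
p [ 479.2 -241.4   75.3]
yawy -89.95
tilt 0.31
shift_now [ 7.8  3.1 -0.3]
j7 -1.19
F [ 0.4  0.4 -3.4]
T [-0.02  0.    0.05]
open 14.9
twist 0.05
shift_after [ 7.8  3.1 -0.3]
```

View pics/w17.png

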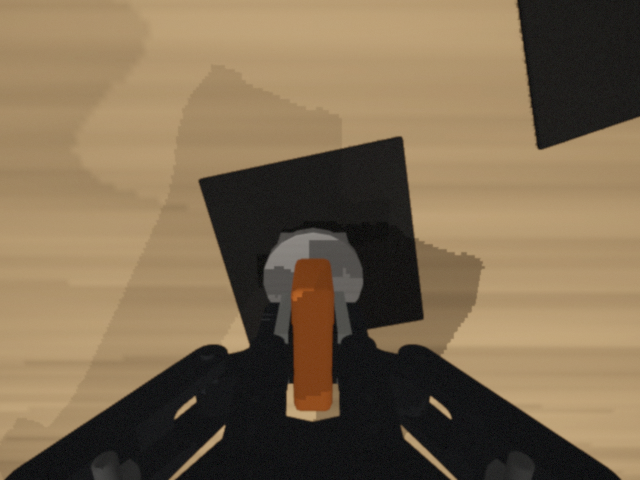

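Over the mat; settle, then lower in small steps while watching the force.

>>> {"method": "play_rows", "body": {"deltas": [[0.004, 0.002, 0, 0, 1], [0, 0, 0, 0, 1], [0.002, 0, 0, 0, 1], [0, 0, 0, 0, 1]]}}

```text
clock: 30.98
tool_pos: [479.9, -246.7, 71.5]
orientation: [3.099, 1.571, -0.046]
force: [-0.4, 0.2, -3.1]
opening: 15.0
```

>>> {"method": "play_rows", "body": {"deltas": [[0.001, 0, 0, 0, 1], [0, 0, 0, 0, 1]]}}

```text
clock: 31.22
tool_pos: [479.8, -246.6, 70.2]
orientation: [-0.543, 1.571, 2.596]
force: [-0.8, 0.6, -3.9]
opening: 15.1
```

>>> {"method": "play_rows", "body": {"deltas": [[0.001, 0, 0, 0, 1], [0.0005, 0, 0, 0, 1], [0, 0, 0, 0, 1]]}}

```text
clock: 31.6
tool_pos: [479.8, -246.5, 68.7]
orientation: [-0.572, 1.571, 2.567]
force: [0.8, 0.5, -2.6]
opening: 14.8
```

>>> {"method": "play_rows", "body": {"deltas": [[0.0005, 0, 0, 0, 1], [0, 0, 0, 0, 1]]}}

```text
clock: 31.85
tool_pos: [479.9, -246.6, 68.2]
orientation: [-0.761, 1.571, 2.378]
force: [-0.6, 0.1, -3.1]
opening: 15.0
```

>>> {"method": "play_rows", "body": {"deltas": [[0.0005, 0, 0, 0, 1], [0, 0, 0, 0, 1]]}}

```text
clock: 32.1
tool_pos: [480.0, -246.7, 67.8]
orientation: [3.063, 1.571, -0.081]
force: [-0.0, -0.1, -2.8]
opening: 14.6
```

>>> {"method": "play_rows", "body": {"deltas": [[0.0005, 0, 0, 0, 1], [0, 0, 0, 0, 1]]}}

```text
clock: 32.35
tool_pos: [480.1, -246.7, 67.8]
orientation: [3.0, 1.571, -0.144]
force: [-1.2, 0.4, 2.1]
opening: 14.9
```

>>> {"method": "play_rows", "body": {"deltas": [[0.0005, 0, 0, 0, 1], [0, 0, 0, 0, 1]]}}

```text
clock: 32.6
tool_pos: [480.1, -246.8, 67.8]
orientation: [2.878, 1.571, -0.266]
force: [-2.8, 2.5, 5.9]
opening: 14.8
```

>>> {"method": "play_rows", "body": {"deltas": [[0.0005, 0, 0, 0, 1], [0, 0, 0, 0, 1]]}}

```text
clock: 32.85
tool_pos: [480.2, -246.8, 67.8]
orientation: [-2.026, 1.571, 1.112]
force: [-2.8, 1.2, 8.8]
opening: 14.9
```

>>> {"method": "play_rows", "body": {"deltas": [[-0.001, 0, 0, 0, 1], [0, 0, 0, 0, 0.5], [0, 0, 0, 0, 0.3], [0, 0, 0, 0, 0], [0, 0, 0, 0, -0.5], [0, 0, 0, 0, -1], [0, 0, 0, 0, -1], [0, 0, 0, 0, -1]]}}

```text
clock: 33.85
tool_pos: [479.9, -246.6, 67.3]
orientation: [-2.824, 1.571, 0.315]
force: [-0.8, 0.6, -1.0]
opening: 85.8
```

Run:
```python
from h import *
plan([479.5,-244.5,67.5],-90)
im=bot.capture('wrist'); cv2.imwrite('pics/w18.png',im[:,:,::-1])
```

```text
t 33.85
p [ 479.9 -246.6   67.3]
yawy -90.15
tilt 0.0
shift_now [-0.2 -2.1  0.4]
j7 -1.19
F [-0.8  0.6 -1. ]
T [-0.01  0.02  0.01]
open 85.8
twist -0.15
shift_after [-0.2 -2.1  0.4]
```

View pics/w18.png

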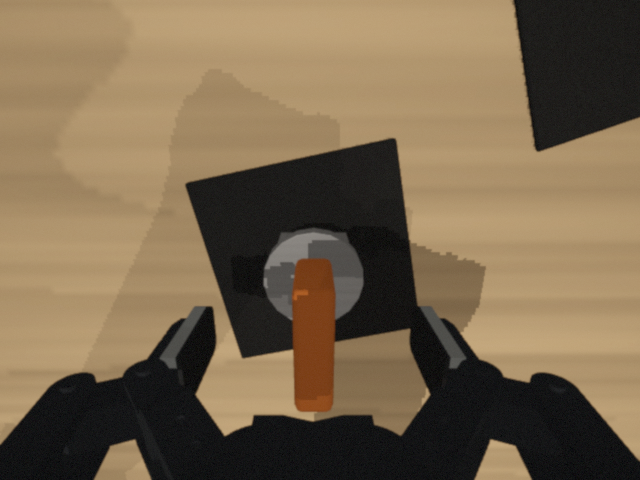

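Key stands upright, fingers clear on both sides. Straight up and away, then a last look.

>>> {"method": "play_rows", "body": {"deltas": [[-0.02, 0, 0, 0, -1], [-0.05, 0, 0, 0, -1], [-0.06, 0, 0, 0, -1], [-0.05, 0, 0, 0, -1], [0, 0.05, 0.03, 0, -1], [0, 0.05, 0.03, 0, -1], [0, 0.05, 0.03, 0, -1], [0, 0, 0, 0, -1]]}}

```text
clock: 34.9
tool_pos: [384.2, -402.4, 247.5]
orientation: [0.988, 1.567, -2.169]
force: [-0.2, 1.9, 0.2]
opening: 85.6
```

Run:
```python
from h import *
for n in ('top','scene'):
    im=bot.capture(n); cv2.imwrite(f'pics/{n}_end.png',im[:,:,::-1])
    if n=='top': crop(im,215,200,335,330,4,'pics/te1.png'); crop(im,380,265,465,345,6,'pics/te2.png')
print(bot.read_state()['clock'])
```

```text
35.0
```

View pics/top_end.png

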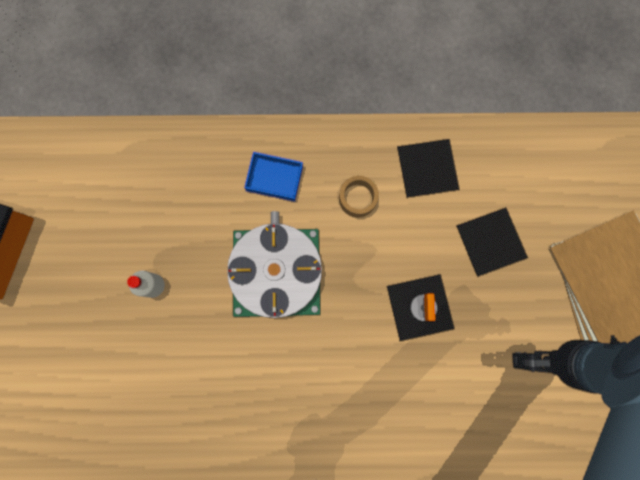

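View pics/scene_end.png

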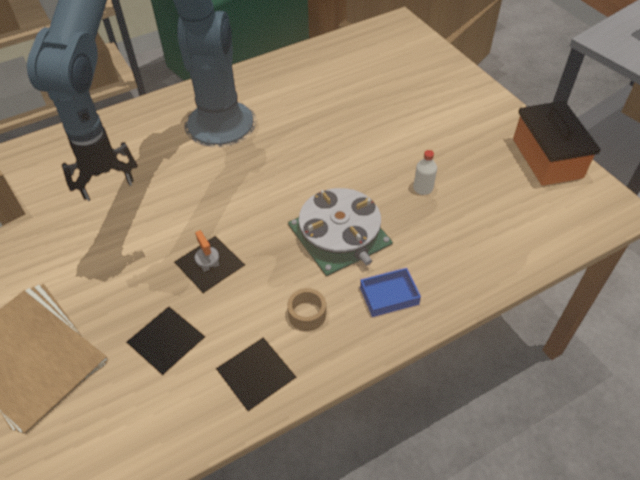

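View pics/te1.png

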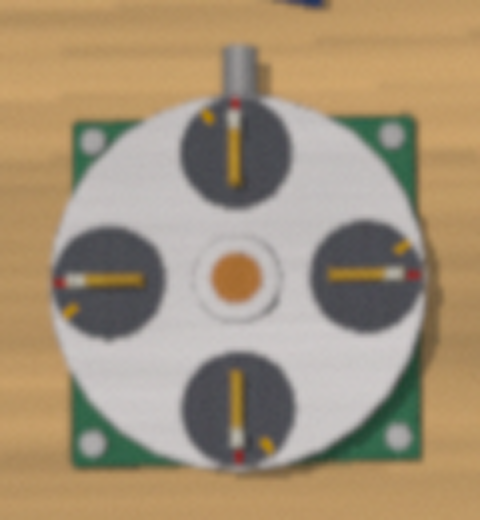

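Run:
```python
from workcell import bot
print(bot.sign_off())
```

```text
the job is handed in; nothing more can be done
None
```

I handed the job in at about 35 s on the robot's clock. All four screws are fully tight and the key is back on its mat.

- **Half-way pass:** I turned A, then C, to the half-way marks with the key. A's white end lined up with the yellow line in a close-up. C's line was hidden by the key, so its wing was only judged aligned with the key's slot, at the same key angle that had put A on its line.
- **Tight pass:** I then turned A, C, B and D to the hard stop, in that order. The turning torque rose to about 0.41–0.44 N m at each stop, against 0.12 N m of friction. The last top view shows all four white ends at the red lines.
- **Key:** It stands upright near the middle of the mat nearest the base and is released. The gripper is open and well clear of it.
- **Bystanders:** The glue bottle, tape roll and tray look unmoved in the last top and scene pictures.

No check failed. Position readings scattered by 1–2 mm, and the camera and arm positions differed by 1–2 mm, which the key's clearance absorbed.

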